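# Load the UV bleaching box, close it and reset its breaker

## Task

Get the UV box ready to run: lift out every tall yellow bottle standing in it, which is too tall for the lid, and stand it upright inside the steel tray, stand every amber varnish jar upright on the floor of the box, and put the loose plywood lid with the dark handle on so that it drops fully home, flat on the rim all round. Leave the tripped breaker as it is until the loaded box is closed; then reset it by pushing its lever fully to off (the red end) and throwing it fully to on (the green end). Tip nothing over and leave the other things on the bench where they are.

Things in the scene. Friction and masses are not known exactly. Their poses are not given: they have to be found in the camera images.
- uv_box: Open birch-plywood box with aluminium lining, fixed. Outside 174 (x) x 234 (y) x 100 mm high, inside 150 x 210 mm, inner floor at z = 8 mm. A red fill line round the inside has its top at z = 88 mm, 12 mm below the rim: whatever stands over 80 mm above the inner floor keeps the lid from seating. Origin: centre of the underside; z up; yaw varies.
- uv_lid: Loose dark-edged lid of the box, 0.35 kg, right way up on the bench. Plate 174 (x) x 234 (y) mm, z = 12 to 20 mm; under it a plug that drops into the box's mouth: 142 x 202 mm, its lower 6 mm 136 x 196 mm. Origin: centre of the plug's underside; z up. Seated, the plate lies on the rim, the origin is 88 mm above the box's origin, on its axis, axes parallel (a half turn about z is as good).
- lid_handle (a point): Middle of the lid's wooden handle bar, 50 mm above the lid's origin. The bar lies along the lid's y: 16 mm wide (x), 110 mm long (y), z = 40 to 60 mm, with a post at each end (y = +-48 mm) and 20 mm free under it.
- tray: Low stainless-steel tray, fixed, 130 (x) x 250 (y) mm, rim 10 mm high, 3 mm walls and floor. Origin: centre of the underside, floor at z = 3 mm. A small white dropper bottle already stands near the -y end of it and stays there.
- jar1: Squat amber glass jar of varnish with a paper label and a black screw cap, 120 g (the mass varies by a quarter), all four alike, standing on the bench at the start; not all are present in every run. Body 54 mm diameter up to 40 mm, cap 40 mm diameter from there to the top at 64 mm. Origin: centre of the underside; z up.
- jar2: Squat amber glass jar of varnish with a paper label and a black screw cap, 120 g (the mass varies by a quarter), all four alike, standing on the bench at the start; not all are present in every run. Body 54 mm diameter up to 40 mm, cap 40 mm diameter from there to the top at 64 mm. Origin: centre of the underside; z up.
- jar3: Squat amber glass jar of varnish with a paper label and a black screw cap, 120 g (the mass varies by a quarter), all four alike, standing on the bench at the start; not all are present in every run. Body 54 mm diameter up to 40 mm, cap 40 mm diameter from there to the top at 64 mm. Origin: centre of the underside; z up.
- jar4: Squat amber glass jar of varnish with a paper label and a black screw cap, 120 g (the mass varies by a quarter), all four alike, standing on the bench at the start; not all are present in every run. Body 54 mm diameter up to 40 mm, cap 40 mm diameter from there to the top at 64 mm. Origin: centre of the underside; z up.
- bottle1: Tall yellow plastic bottle with a paper label and a red screw cap, 200 g (the mass varies by a quarter), standing inside the box at the start; one to three are present. Body 50 mm diameter up to 92 mm, neck 26 mm diameter, cap 30 mm diameter from 116 mm to the top at 140 mm. Origin: centre of the underside; z up.
- bottle2: Tall yellow plastic bottle with a paper label and a red screw cap, 200 g (the mass varies by a quarter), standing inside the box at the start; one to three are present. Body 50 mm diameter up to 92 mm, neck 26 mm diameter, cap 30 mm diameter from 116 mm to the top at 140 mm. Origin: centre of the underside; z up.
- bottle3: Tall yellow plastic bottle with a paper label and a red screw cap, 200 g (the mass varies by a quarter), standing inside the box at the start; one to three are present. Body 50 mm diameter up to 92 mm, neck 26 mm diameter, cap 30 mm diameter from 116 mm to the top at 140 mm. Origin: centre of the underside; z up.
- power_box: Grey bench power box, fixed, 100 (x) x 110 (y) x 55 mm high, with a black breaker body 78 x 46 x 20 mm on its top, so the breaker's face is at z = 75 mm. Red patch on the face at the -x end (off), green patch at the +x end (on). Origin: centre of the underside; z up; its yaw varies.
- breaker (a joint): Angle of the breaker's toggle lever, rad: 0 = fully off, leaning 0.4 rad to the power box's -x (red); 0.4 = upright; 0.8 = fully on, leaning to +x (green). Starts tripped, near the middle. Stays where it is left; takes about 3 N at the tip. 12 mm thick (x), 22 mm wide (y), black, orange tip; it turns about an axis along y through x = 0, z = 68 mm of the power box.
- toggle_tip (a point): Centre of the lever's free end, 45 mm from its pivot.
- tin: Bystander: small green and silver tin, 54 mm diameter, 41 mm high, standing among the jars.
- dropper: Bystander: white dropper bottle, 26 mm diameter, 75 mm high, standing in the tray.
- plane: Bystander: small steel block plane, 150 x 44 mm, about 50 mm high.
- driver: Bystander: screwdriver 170 mm long, lying on the bench.
- ebony: Bystander: black ebony bow frog, 52 x 20 x 22 mm.
- rosin: Bystander: round cake of rosin, 48 mm diameter, 19 mm high.
Mind the look-alikes: they are no part of the job. What is shaped like the jar4 but pink is not meant.

How it is judged:
By the outcome, as a careful person would: the job done as asked, in the order asked, and still so for the second after the job is handed in, with the robot touching nothing.
Of jar1, jar2, jar3, jar4 only 3 to 4 are there at a start; the rules pass over those that are not, and their reading is None.
Of bottle1, bottle2, bottle3 only 1 to 3 are there at a start; the rules pass over those that are not, and their reading is None.
At some moment in a run one of jar1, jar2, jar3, jar4, uv_lid may be knocked a few centimetres aside while the robot is not near it.
It also fails if it takes over 210 s, if anything falls off the work surface, if the arm or the gripper's body presses on something with over 40 N, if the wrist force passes 120 N, or if a joint passes its speed limit or range.

## Robot

A 6-joint arm with a two-finger parallel gripper is mounted at the origin on the work surface. World frame = base frame: x ahead of the robot, y to its left, z up, the work surface at z = 0. Lengths are in m, angles in degrees, forces in N, time in s.
With the tool pointing down it reaches from about 0.35 to 0.875 m from the base axis. Payload 4.2 kg.
Tool frame: the origin (TCP) lies on the centre line of the jaws, within the pads' length; the fingertips stand 19 mm ahead of it and the grasp point (between the pads) is the TCP; x points along the fingers, y is the direction in which the jaws open and shut, and the axes are right-handed (so a half turn about x gives the same grasp; the last joint's range is limited). The gripper opens to 87 mm and grips with 3 to 60 N. Pads are 19 mm wide; open, the fingers measure 117 mm over their backs; the gripper's body (75 mm by 190 mm) begins 51 mm behind the grasp point.
Start: joints at [83.4, 22.042, 0.453, 0, -68.411, -14.817], TCP at [0.228, 0.582, 0.242] pointing down, gripper open.
Joint ranges: [-179.83, 179.83], [-69.29, 118.12], [-61.27, 80.66], [-181.25, 117.63], [-171.15, -9.14], [-177.46, 177.46]. Speed limits (degrees/s): [159.86, 159.86, 180, 180, 180, 180].

## Interface

Orientations are given as a 3x3 rotation matrix whose columns are the frame's x, y, z axes.
In Python, from station import r, viewer, job, spotter gives the robot as it stands.
- The arm moves only by the tool play_rows, never from a script. Its argument "commands" is a list of rows, each an object of numbers: "fingers": the gripper command: -1 is fully open, 1 is shut, values between are in proportion; "tx", "ty", "tz": the shift along the tool's x, y, z normalised to -1 to 1, where 1 is 750 mm; "ax", "ay", "az": the turn, a rotation vector about the tool's x, y, z normalised to -1 to 1, where 1 is pi rad. In form: [{"fingers": .., "tx": .., "ty": .., "tz": .., "ax": .., "ay": .., "az": ..}, ...]. A call has 1 to 5 rows; each row is the pose to reach, as a shift and turn from the pose commanded when the call began, along the tool's axes at that moment, turning the shorter way round; what a row does not reach only later rows make up. A row lasts 1/12 s, in which the tool goes at most 41.7 mm and 7.16 degrees, less where a joint would pass 70% of its speed; a pose out of reach is approached as far as the arm can. A call with a number of a shift or a turn outside -1 to 1 is refused whole. A call with a gripper value outside its range is refused whole. The fingers move at their own pace and stop on an object; the grip force is fixed at half the most. Time passes only in rows, so rows that repeat a pose let the fingers close. It gives the time, the measured TCP pose, the force and the opening at its end, in the units of the state.
- r.sense(): the state, without advancing time (a new reading comes with each control period).
- viewer.capture(name): name is "side" or "top" or "wrist"; returns a dict with "image" (420x560x3 uint8, red, green, blue), "fx", "fy", "cx", "cy" (pixels), "R" (3x3) and "t" (3): a world point X has camera coordinates R X + t; the wrist camera has in their place "mount" (4x4, takes a point from camera to tool coordinates, whose origin is the TCP and whose axes are the tool frame's). Camera axes: x right, y down, z forward; pixel columns grow to the right and rows downward; lengths in m; the calibration is good to about 2 mm. A picture is of the moment at which its call begins: read the wrist's pose just before it. There is no depth.
- job.finish_job(): hands the job in, once; it reports no verdict.
Trained networks look in a picture, given as the dict that the camera call returned (one of the last four; its "shot" number tells which), for a name from the list of things; names that differ only in an ending like _2 or _b are one class to them, and where a whole thing is asked for, a point or a joint stands for the part that bears it (a point fixed in the world has none). Each returns a list of dicts, best first, with "score" (0 to 1); they miss things now and then, are a little off and sometimes report something else, mostly with a low value. They report only what shows in the picture. A call takes as long as a camera call. They do not tell look-alikes from the thing itself.
- spotter.find_in(name, picture): "uv" ([column, row] in pixels, amid what is visible of it).
- spotter.silhouettes(name, picture): "region" (420x560 bool, what is visible of it) and "uv" ([column, row] in pixels, amid what is visible of it).
The state is a dict: "time_s": time; "joints": joint angles; "joint_velocities": joint speeds; "effort": joint torques, N m; "tcp_pos": TCP position; "ee_rot": TCP orientation; "wrist_force": force on the tool from outside, world axes, zero at the start; "moment": the same for the moment, N m; "gripper_width": opening from 0.0 (shut) to 1.0 (fully open).
Only numpy, scipy, OpenCV 4.12 (cv2) and the standard library are available. Lean on these libraries where they do the work, as an engineer would, in place of code of your own. Each camera call takes 0.05 s, during which the arm holds its last target. There are 200 camera calls.

## Working session

There is one attempt and no reset: what is moved stays moved. The work goes in short steps, Python scripts to look and compute and a tool call to move; the robot and the scene stay as the last step left them, time stands still between calls to the robot, and variables do not carry over. Pictures are saved under pics/ and viewed, about 12 in all and at most 16, crops included, and the job is handed in when it is done.

Besides the shell and the picture viewer there is one more tool, called in YAML: its name, and indented under it one key for each argument. play_rows: Moves the arm, as the interface text tells. Its arguments: {"type":"object","properties":{"commands":{"type":"array"}},"required":["commands"]}

```bash
mkdir -p pics; ls; python3 - <<'E'
from station import r,viewer,job,spotter
import cv2,numpy as np
s=r.sense();print({k:np.round(v,3).tolist() for k,v in s.items()})
for n in("top","side"):
    p=viewer.capture(n);cv2.imwrite(f"pics/{n}0.png",cv2.cvtColor(p["image"],cv2.COLOR_RGB2BGR))
    print(n,p["fx"],p["fy"],p["cx"],p["cy"],np.round(p["R"],4).tolist(),np.round(p["t"],4).tolist())
    for o in("uv_box","uv_lid","lid_handle","tray","jar1","bottle1","power_box","toggle_tip","tin","dropper"):
        print(o,[(np.round(d["uv"]).tolist(),round(d["score"],2)) for d in spotter.find_in(o,p)])
E
```

```text
pics
{'time_s': 0.0, 'joints': [83.399, 22.093, 0.381, -0.03, -68.412, -14.818], 'joint_velocities': [-0.016, 0.03, -0.037, 0.059, 0.051, -0.012], 'effort': [0.001, -39.066, 18.74, 4.22, 0.011, -0.0], 'tcp_pos': [0.228, 0.581, 0.24], 'ee_rot': [[-0.001, -0.365, -0.931], [-0.002, -0.931, 0.365], [-1.0, 0.002, -0.0]], 'wrist_force': [0.162, -0.191, 0.304], 'moment': [-0.029, -0.018, -0.043], 'gripper_width': 0.997}
top 487.0510441265058 487.0510441265058 279.90087026417933 209.1555934743652 [[-0.0061, -1.0, 0.0015], [-0.9897, 0.0058, -0.1432], [0.1432, -0.0023, -0.9897]] [-0.0051, 0.5782, 1.2849]
uv_box [([255.0, 219.0], 0.93)]
uv_lid [([143.0, 268.0], 0.86), ([223.0, 300.0], 0.41)]
lid_handle [([144.0, 266.0], 0.85)]
tray [([390.0, 272.0], 0.66)]
jar1 [([410.0, 152.0], 0.92), ([383.0, 223.0], 0.83), ([374.0, 189.0], 0.75), ([341.0, 188.0], 0.61)]
bottle1 []
power_box [([155.0, 204.0], 0.63)]
toggle_tip [([270.0, 143.0], 0.5)]
tin [([346.0, 227.0], 0.66)]
dropper []
side 382.33246157197425 382.33246157197425 279.1782053521582 203.994910431028 [[0.972, -0.2346, 0.0165], [-0.1408, -0.6367, -0.7582], [0.1883, 0.7346, -0.6518]] [-0.5447, 0.136, 0.8399]
uv_box [([271.0, 204.0], 0.88)]
uv_lid [([203.0, 152.0], 0.72)]
lid_handle [([207.0, 151.0], 0.64), ([216.0, 236.0], 0.33)]
tray [([238.0, 360.0], 0.95), ([305.0, 326.0], 0.68)]
jar1 [([305.0, 326.0], 0.88), ([340.0, 271.0], 0.87), ([348.0, 308.0], 0.83), ([428.0, 343.0], 0.78)]
bottle1 [([281.0, 199.0], 0.74)]
power_box [([264.0, 141.0], 0.63), ([210.0, 241.0], 0.58)]
toggle_tip [([269.0, 122.0], 0.64)]
tin [([288.0, 284.0], 0.92)]
dropper [([258.0, 409.0], 0.98), ([204.0, 152.0], 0.38)]
```

View pics/top0.png

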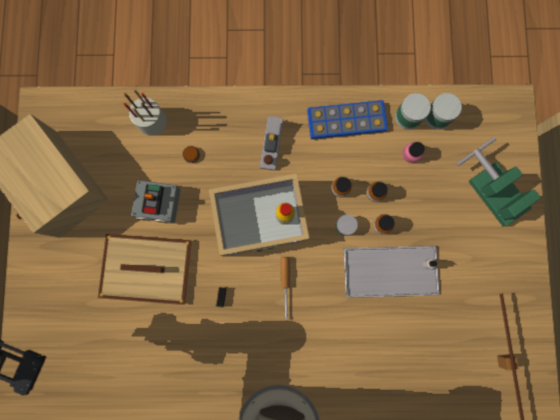

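View pics/side0.png

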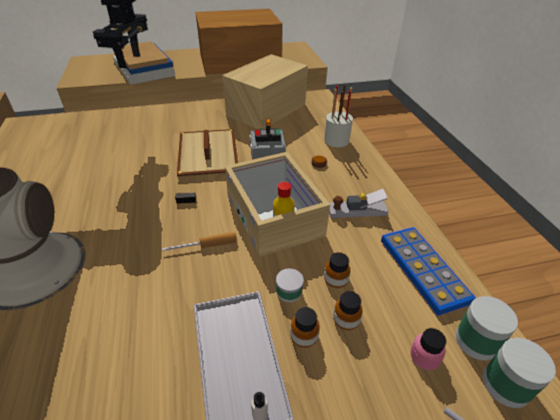

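Top view: box (255,215) holding one yellow bottle (285,212), lid (145,268), tray (392,272), three jars (343,187), (378,191), (385,224), the pink decoy (414,152), tin (347,226) and breaker (155,202). I'll fit poses by silhouette.

```bash
cat > h.py <<'E'
from station import r,viewer,job,spotter
import cv2,numpy as np
from scipy.optimize import minimize
def cam(n):
    s=r.sense();p=viewer.capture(n)
    if n=="wrist":
        T=np.eye(4);T[:3,:3]=s["ee_rot"];T[:3,3]=s["tcp_pos"]
        M=np.linalg.inv(T@np.array(p["mount"]));p["R"]=M[:3,:3];p["t"]=M[:3,3]
    return p
def save(p,f,crop=None,k=1):
    im=cv2.cvtColor(p["image"],cv2.COLOR_RGB2BGR)
    if crop: a,b,c,d=crop;im=im[b:d,a:c]
    cv2.imwrite(f"pics/{f}.png",cv2.resize(im,None,fx=k,fy=k))
def proj(p,X):
    c=np.atleast_2d(X)@np.array(p["R"]).T+p["t"]
    return np.c_[p["fx"]*c[:,0]/c[:,2]+p["cx"],p["fy"]*c[:,1]/c[:,2]+p["cy"]]
def at(p,uv,z):
    R=np.array(p["R"]);o=-R.T@p["t"];d=R.T@[(uv[0]-p["cx"])/p["fx"],(uv[1]-p["cy"])/p["fy"],1]
    return o+d*(z-o[2])/d[2]
def box(a,b,z0,z1): return np.array([[i*a/2,j*b/2,z] for i in(-1,1) for j in(-1,1) for z in(z0,z1)])
def cyl(*rz): return np.array([[q*np.cos(t),q*np.sin(t),z] for q,z in rz for t in np.linspace(0,6.283,25)])
SH={"uv_box":[box(.174,.234,0,.1)],"tray":[box(.13,.25,0,.01)],
"uv_lid":[box(.174,.234,.012,.02),box(.016,.11,.04,.06),box(.142,.202,0,.012)],
"jar1":[cyl((.027,0),(.027,.04)),cyl((.02,.04),(.02,.064))],
"bottle1":[cyl((.025,0),(.025,.092)),cyl((.013,.09),(.013,.12)),cyl((.015,.116),(.015,.14))],
"power_box":[box(.1,.11,0,.055),box(.078,.046,.055,.075)]}
SH["tin"]=[cyl((.027,0),(.027,.041))]
def mask(p,sh,q,z0):
    m=np.zeros((420,560),np.uint8);c,s=np.cos(q[2]),np.sin(q[2])
    for P in sh:
        X=P@np.array([[c,s,0],[-s,c,0],[0,0,1]])+[q[0],q[1],z0]
        h=cv2.convexHull(np.round(proj(p,X)*16).astype(np.int32));cv2.fillConvexPoly(m,h,1,shift=4)
    return m
def fit(obs,n,q0,z0=0,yaw=True):
    "obs: list of (picture, region)"
    def f(q):
        q=[q[0]/10,q[1]/10,q[2] if yaw else 0];e=0
        for p,g in obs:
            m=cv2.GaussianBlur(mask(p,SH[n],q,z0).astype(np.float32),(5,5),0)
            e+=np.abs(m-cv2.GaussianBlur(g.astype(np.float32),(5,5),0)).sum()/g.sum()
        return e
    b=None
    for w in ([q0[2]-.3,q0[2],q0[2]+.3] if yaw else [0]):
        x=np.array([q0[0]*10,q0[1]*10,w])
        o=minimize(f,x,method="Nelder-Mead",options=dict(initial_simplex=[x,x+[.2,0,0],x+[0,.2,0],x+[0,0,.15]],xatol=1e-3,fatol=1e-4))
        if b is None or o.fun<b.fun:b=o
    return np.round([b.x[0]/10,b.x[1]/10,np.degrees(b.x[2]) if yaw else 0],4).tolist(),round(b.fun/len(obs),3)
E
python3 - <<'E'
from h import *
p=cam("top")
G={"uv_box":(255,219,.1,.1),"uv_lid":(143,268,.02,0),"tray":(390,272,.01,0),"power_box":(155,204,.055,0)}
for n,(u,v,z,w) in G.items():
    g=[d for d in spotter.silhouettes(n,p) if np.hypot(d["uv"][0]-u,d["uv"][1]-v)<25]
    q=at(p,(u,v),z)
    print(n,np.round(q,3),[fit([(p,d["region"])],n,(q[0],q[1],w)) for d in g[:1]])
for n in("jar1","tin"):
  for d in spotter.silhouettes(n,p):
    q=at(p,d["uv"],.05); print(n,np.round(d["uv"]),round(d["score"],2),fit([(p,d["region"])],n,(q[0],q[1],0),yaw=False))
print("cap",at(p,(286,209),.148), "dropper cap",at(p,(432,264),.075),"tip",at(p,(150,196),.113))
E
```

```text
uv_box [0.544 0.056 0.1  ] [([0.5577, 0.0488, 10.0536], np.float64(0.07))]
uv_lid [0.422 0.365 0.02 ] [([0.4197, 0.3615, -4.6393], np.float64(0.019))]
tray [ 0.407 -0.309  0.01 ] [([0.4089, -0.3112, 1.7181], np.float64(0.066))]
power_box [0.592 0.328 0.055] [([0.6019, 0.3341, -8.5828], np.float64(0.085))]
jar1 [342. 188.] 0.88 ([0.6402, -0.1783, 0.0], np.float64(0.106))
jar1 [384. 223.] 0.84 ([0.5374, -0.2915, 0.0], np.float64(0.226))
jar1 [374. 190.] 0.6 ([0.6283, -0.2757, 0.0], np.float64(0.221))
jar1 [411. 152.] 0.55 ([0.74, -0.3816, 0.0], np.float64(0.154))
jar1 [433. 262.] 0.42 ([0.4214, -0.4067, 0.0], np.float64(2.641))
jar1 [189. 155.] 0.27 ([0.7392, 0.2365, 0.0], np.float64(0.95))
tin [344. 226.] 0.8 ([0.5359, -0.1888, 0.0], np.float64(0.045))
tin [150. 195.] 0.21 ([0.616, 0.3522, 0.0], np.float64(3.951))
cap [ 0.56305369 -0.02359268  0.148     ] dropper cap [ 0.42618805 -0.40504464  0.075     ] tip [0.60413373 0.32712608 0.113     ]
```

play_rows:
  commands:
    - {"fingers": -1,"tx": -0.1,"ty": 0,"tz": 0,"ax": -0.119,"ay": 0,"az": 0}
    - {"fingers": -1,"tx": -0.1,"ty": 0,"tz": 0,"ax": -0.119,"ay": 0,"az": 0}
    - {"fingers": -1,"tx": -0.1,"ty": 0,"tz": 0,"ax": -0.119,"ay": 0,"az": 0}
    - {"fingers": -1,"tx": -0.1,"ty": 0,"tz": 0,"ax": -0.119,"ay": 0,"az": 0}
    - {"fingers": -1,"tx": -0.1,"ty": 0,"tz": 0,"ax": -0.119,"ay": 0,"az": 0}

```text
time_s: 1.87
tcp_pos: [0.228, 0.5815, 0.3163]
ee_rot: [[-0.001, -0.003, -1.0], [-0.0, -1.0, 0.003], [-1.0, 0.0, 0.001]]
wrist_force: [-1.1, -0.1, -0.6]
gripper_width: 0.998
```

play_rows:
  commands:
    - {"fingers": -1,"tx": 0,"ty": 0.2,"tz": -0.11,"ax": 0,"ay": 0,"az": 0}
    - {"fingers": -1,"tx": 0,"ty": 0.2,"tz": -0.11,"ax": 0,"ay": 0,"az": 0}
    - {"fingers": -1,"tx": 0,"ty": 0.2,"tz": -0.11,"ax": 0,"ay": 0,"az": 0}
    - {"fingers": -1,"tx": 0,"ty": 0.2,"tz": -0.11,"ax": 0,"ay": 0,"az": 0}
    - {"fingers": -1,"tx": 0,"ty": 0.2,"tz": -0.11,"ax": 0,"ay": 0,"az": 0}

```text
time_s: 2.28
tcp_pos: [0.312, 0.4263, 0.3159]
ee_rot: [[-0.001, -0.007, -1.0], [-0.004, -1.0, 0.007], [-1.0, 0.004, 0.001]]
wrist_force: [-0.0, 0.6, 0.3]
gripper_width: 0.999
```

play_rows:
  commands:
    - {"fingers": -1,"tx": 0,"ty": 0.2,"tz": -0.11,"ax": 0,"ay": 0,"az": 0}
    - {"fingers": -1,"tx": 0,"ty": 0.2,"tz": -0.11,"ax": 0,"ay": 0,"az": 0}
    - {"fingers": -1,"tx": 0,"ty": 0.2,"tz": -0.11,"ax": 0,"ay": 0,"az": 0}
    - {"fingers": -1,"tx": 0,"ty": 0.2,"tz": -0.11,"ax": 0,"ay": 0,"az": 0}
    - {"fingers": -1,"tx": 0,"ty": 0.2,"tz": -0.11,"ax": 0,"ay": 0,"az": 0}

```text
time_s: 2.7
tcp_pos: [0.3942, 0.2769, 0.3156]
ee_rot: [[-0.002, -0.008, -1.0], [-0.003, -1.0, 0.008], [-1.0, 0.003, 0.002]]
wrist_force: [0.6, 1.2, -0.7]
gripper_width: 0.996
```

play_rows:
  commands:
    - {"fingers": -1,"tx": 0,"ty": 0.2,"tz": -0.11,"ax": 0,"ay": 0,"az": 0}
    - {"fingers": -1,"tx": 0,"ty": 0.2,"tz": -0.11,"ax": 0,"ay": 0,"az": 0}
    - {"fingers": -1,"tx": 0,"ty": 0.2,"tz": -0.11,"ax": 0,"ay": 0,"az": 0}
    - {"fingers": -1,"tx": 0,"ty": 0.2,"tz": -0.11,"ax": 0,"ay": 0,"az": 0}
    - {"fingers": -1,"tx": 0,"ty": 0.2,"tz": -0.11,"ax": 0,"ay": 0,"az": 0}

```text
time_s: 3.12
tcp_pos: [0.477, 0.1274, 0.3152]
ee_rot: [[-0.002, -0.008, -1.0], [-0.003, -1.0, 0.008], [-1.0, 0.003, 0.002]]
wrist_force: [-0.2, 1.1, 0.9]
gripper_width: 1.0
```

```bash
python3 - <<'E'
from h import *
s=r.sense();print(s["time_s"],np.round(s["tcp_pos"],4),np.round(s["joints"],1))
p=cam("wrist");print(np.round(p["mount"],3).tolist(),p["fx"])
save(p,"w1")
print([(d["uv"],d["score"]) for d in spotter.find_in("bottle1",p)])
E
```

```text
3.1167 [0.477  0.1274 0.3152] [ 33.9   6.5 -10.    0.  -73.8  55.6]
[[0.001, -0.286, 0.958, -0.143], [1.0, -0.001, -0.001, 0.001], [0.001, 0.958, 0.286, -0.079], [0.0, 0.0, 0.0, 1.0]] 304.20956034468406
[([414.1, 111.3], 0.85), ([93.7, 75.1], 0.35)]
```

View pics/w1.png

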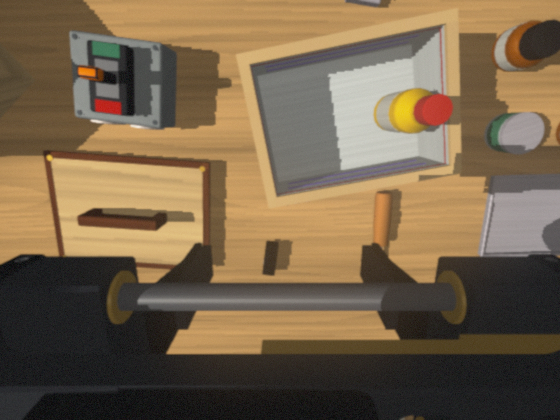

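The wrist view shows the box, its one bottle (red cap about (432,108)), the power box with red toward −x, and the lid all in view. I'll refine from this picture.

```bash
python3 - <<'E'
from h import *
p=cam("wrist");T=cam("top")
im=p["image"].astype(int);red=(im[...,0]>150)&(im[...,1]<60)&(im[...,2]<70);red[:, :400]=0;red[:80]=0;red[140:]=0
v,u=np.nonzero(red);print("cap",u.mean(),v.mean(),len(u),np.round(at(p,(u.mean(),v.mean()),.138),4))
for n,q in {"uv_box":(.558,.049,.175),"power_box":(.602,.334,-.15),"uv_lid":(.42,.3615,-.08)}.items():
    o=[]
    for c in (p,T):
        uv=proj(c,[q[0],q[1],.05])[0]
        g=[d for d in spotter.silhouettes(n,c) if np.hypot(*(np.array(d["uv"])-uv))<45]
        if g:o.append((c,g[0]["region"]))
    print(n,[fit([k],n,q) for k in o],fit(o,n,q))
d=spotter.silhouettes("bottle1",p);print(fit([(p,d[0]["region"])],"bottle1",(.56,-.024,0),.008,False))
# box rim drawn corners
save(p,"w1b")
E
```

```text
cap 446.03937007874015 107.33858267716535 254 [ 0.565  -0.0309  0.138 ]
uv_box [([0.5575, 0.0484, 9.9105], np.float64(0.098)), ([0.5581, 0.0488, 10.0456], np.float64(0.408))] ([0.5577, 0.0485, 9.942], np.float64(0.253))
power_box [([0.6013, 0.3306, -7.8819], np.float64(0.04)), ([0.6023, 0.3369, -8.3388], np.float64(0.564))] ([0.6019, 0.3344, -7.9227], np.float64(0.306))
uv_lid [([0.4198, 0.3612, -4.8932], np.float64(0.084)), ([0.4202, 0.3622, -5.7979], np.float64(2.857))] ([0.42, 0.3616, -5.5912], np.float64(1.474))
([0.5631, -0.0208, 0.0], np.float64(0.079))
```

play_rows:
  commands:
    - {"fingers": -1,"tx": 0,"ty": 0.199,"tz": -0.116,"ax": 0,"ay": 0,"az": 0}
    - {"fingers": -1,"tx": 0,"ty": 0.199,"tz": -0.116,"ax": 0,"ay": 0,"az": 0}
    - {"fingers": -1,"tx": 0,"ty": 0.199,"tz": -0.116,"ax": 0,"ay": 0,"az": 0}
    - {"fingers": -1,"tx": 0,"ty": 0.199,"tz": -0.116,"ax": 0,"ay": 0,"az": 0}
    - {"fingers": -1,"tx": 0,"ty": 0.199,"tz": -0.116,"ax": 0,"ay": 0,"az": 0}

```text
time_s: 4.08
tcp_pos: [0.5648, -0.0213, 0.3158]
ee_rot: [[-0.0, -0.004, -1.0], [-0.001, -1.0, 0.004], [-1.0, 0.001, 0.0]]
wrist_force: [1.5, 1.1, -0.4]
gripper_width: 0.999
```

play_rows:
  commands:
    - {"fingers": -1,"tx": 0.234,"ty": 0,"tz": 0,"ax": 0,"ay": 0,"az": 0}
    - {"fingers": -1,"tx": 0.234,"ty": 0,"tz": 0,"ax": 0,"ay": 0,"az": 0}
    - {"fingers": -1,"tx": 0.234,"ty": 0,"tz": 0,"ax": 0,"ay": 0,"az": 0}
    - {"fingers": -1,"tx": 0.234,"ty": 0,"tz": 0,"ax": 0,"ay": 0,"az": 0}
    - {"fingers": -1,"tx": 0.234,"ty": 0,"tz": 0,"ax": 0,"ay": 0,"az": 0}

```text
time_s: 4.5
tcp_pos: [0.5579, -0.0176, 0.1343]
ee_rot: [[-0.014, -0.001, -1.0], [-0.001, -1.0, 0.001], [-1.0, 0.001, 0.014]]
wrist_force: [-1.5, 0.4, -0.5]
gripper_width: 0.997
```

play_rows:
  commands:
    - {"fingers": 1,"tx": 0,"ty": 0,"tz": 0,"ax": 0,"ay": 0,"az": 0}
    - {"fingers": 1,"tx": 0,"ty": 0,"tz": 0,"ax": 0,"ay": 0,"az": 0}
    - {"fingers": 1,"tx": 0,"ty": 0,"tz": 0,"ax": 0,"ay": 0,"az": 0}
    - {"fingers": 1,"tx": 0,"ty": 0,"tz": 0,"ax": 0,"ay": 0,"az": 0}
    - {"fingers": 1,"tx": 0,"ty": 0,"tz": 0,"ax": 0,"ay": 0,"az": 0}

```text
time_s: 4.92
tcp_pos: [0.564, -0.017, 0.1434]
ee_rot: [[0.004, 0.0, -1.0], [0.001, -1.0, -0.0], [-1.0, -0.001, -0.004]]
wrist_force: [-0.0, 0.6, 0.3]
gripper_width: 0.703
```

play_rows:
  commands:
    - {"fingers": 1,"tx": 0,"ty": 0,"tz": 0,"ax": 0,"ay": 0,"az": 0}
    - {"fingers": 1,"tx": 0,"ty": 0,"tz": 0,"ax": 0,"ay": 0,"az": 0}
    - {"fingers": 1,"tx": 0,"ty": 0,"tz": 0,"ax": 0,"ay": 0,"az": 0}
    - {"fingers": 1,"tx": 0,"ty": 0,"tz": 0,"ax": 0,"ay": 0,"az": 0}

```text
time_s: 5.25
tcp_pos: [0.5628, -0.0174, 0.1413]
ee_rot: [[0.0, 0.0, -1.0], [0.0, -1.0, -0.0], [-1.0, -0.0, -0.0]]
wrist_force: [0.2, -0.7, -0.5]
gripper_width: 0.399
```

play_rows:
  commands:
    - {"fingers": 0.2,"tx": 0,"ty": 0.005,"tz": 0,"ax": 0,"ay": 0,"az": 0}
    - {"fingers": 0.3,"tx": 0,"ty": 0.005,"tz": 0,"ax": 0,"ay": 0,"az": 0}
    - {"fingers": 1,"tx": 0,"ty": 0.005,"tz": 0,"ax": 0,"ay": 0,"az": 0}
    - {"fingers": 1,"tx": 0,"ty": 0.005,"tz": 0,"ax": 0,"ay": 0,"az": 0}
    - {"fingers": 1,"tx": 0,"ty": 0.005,"tz": 0,"ax": 0,"ay": 0,"az": 0}

```text
time_s: 5.67
tcp_pos: [0.5627, -0.0212, 0.1409]
ee_rot: [[-0.0, -0.0, -1.0], [-0.0, -1.0, 0.0], [-1.0, 0.0, 0.0]]
wrist_force: [0.4, 0.4, -1.0]
gripper_width: 0.336
```

play_rows:
  commands:
    - {"fingers": 1,"tx": 0,"ty": 0,"tz": 0,"ax": 0,"ay": 0,"az": 0}
    - {"fingers": 1,"tx": 0,"ty": 0,"tz": 0,"ax": 0,"ay": 0,"az": 0}
    - {"fingers": 1,"tx": 0,"ty": 0,"tz": 0,"ax": 0,"ay": 0,"az": 0}

```text
time_s: 5.92
tcp_pos: [0.5626, -0.0212, 0.1409]
ee_rot: [[-0.0, 0.0, -1.0], [-0.0, -1.0, -0.0], [-1.0, 0.0, 0.0]]
wrist_force: [-0.4, -0.7, -0.1]
gripper_width: 0.337
```

play_rows:
  commands:
    - {"fingers": 1,"tx": -0.04,"ty": 0,"tz": 0,"ax": 0,"ay": 0,"az": 0}
    - {"fingers": 1,"tx": -0.08,"ty": 0,"tz": 0,"ax": 0,"ay": 0,"az": 0}
    - {"fingers": 1,"tx": -0.12,"ty": 0,"tz": 0,"ax": 0,"ay": 0,"az": 0}
    - {"fingers": 1,"tx": -0.16,"ty": 0,"tz": 0,"ax": 0,"ay": 0,"az": 0}
    - {"fingers": 1,"tx": -0.2,"ty": 0,"tz": 0,"ax": 0,"ay": 0,"az": 0}

```text
time_s: 6.33
tcp_pos: [0.562, -0.0211, 0.2919]
ee_rot: [[-0.001, -0.0, -1.0], [0.0, -1.0, 0.0], [-1.0, -0.0, 0.001]]
wrist_force: [0.6, 0.5, -2.3]
gripper_width: 0.335
```

```bash
python3 - <<'E'
from h import *
s=r.sense();print(np.round(s["tcp_pos"],4),s["gripper_width"],s["wrist_force"])
p=cam("side");save(p,"s1")
E
```

```text
[ 0.562  -0.0211  0.2919] 0.3346923233445408 [ 0.62014269  0.4784103  -2.31210323]
```

View pics/s1.png

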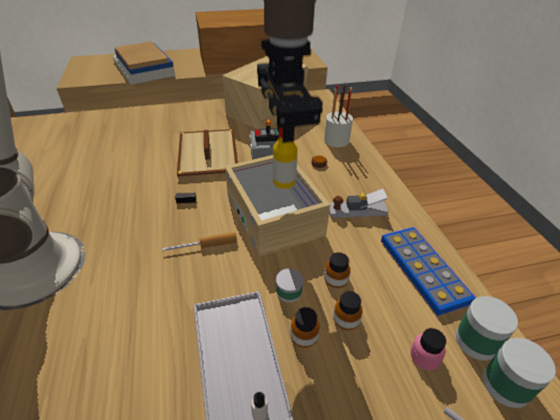

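play_rows:
  commands:
    - {"fingers": 1,"tx": 0,"ty": 0.04,"tz": 0.027,"ax": 0,"ay": 0,"az": 0}
    - {"fingers": 1,"tx": 0,"ty": 0.08,"tz": 0.053,"ax": 0,"ay": 0,"az": 0}
    - {"fingers": 1,"tx": 0,"ty": 0.12,"tz": 0.08,"ax": 0,"ay": 0,"az": 0}
    - {"fingers": 1,"tx": 0,"ty": 0.153,"tz": 0.102,"ax": 0,"ay": 0,"az": 0}
    - {"fingers": 1,"tx": 0,"ty": 0.153,"tz": 0.102,"ax": 0,"ay": 0,"az": 0}

```text
time_s: 6.8
tcp_pos: [0.4826, -0.1388, 0.2907]
ee_rot: [[-0.003, -0.004, -1.0], [-0.0, -1.0, 0.004], [-1.0, 0.0, 0.003]]
wrist_force: [0.9, 1.0, -2.2]
gripper_width: 0.337
```

play_rows:
  commands:
    - {"fingers": 1,"tx": 0,"ty": 0.04,"tz": 0.027,"ax": 0,"ay": 0,"az": 0}
    - {"fingers": 1,"tx": 0,"ty": 0.08,"tz": 0.053,"ax": 0,"ay": 0,"az": 0}
    - {"fingers": 1,"tx": 0,"ty": 0.12,"tz": 0.08,"ax": 0,"ay": 0,"az": 0}
    - {"fingers": 1,"tx": 0,"ty": 0.153,"tz": 0.102,"ax": 0,"ay": 0,"az": 0}
    - {"fingers": 1,"tx": 0,"ty": 0.153,"tz": 0.102,"ax": 0,"ay": 0,"az": 0}

```text
time_s: 7.22
tcp_pos: [0.4067, -0.2531, 0.2905]
ee_rot: [[-0.002, -0.005, -1.0], [0.0, -1.0, 0.005], [-1.0, -0.0, 0.002]]
wrist_force: [1.7, 0.1, -2.6]
gripper_width: 0.333
```

play_rows:
  commands:
    - {"fingers": 1,"tx": 0.045,"ty": 0,"tz": 0,"ax": 0,"ay": 0,"az": 0}
    - {"fingers": 1,"tx": 0.09,"ty": 0,"tz": 0,"ax": 0,"ay": 0,"az": 0}
    - {"fingers": 1,"tx": 0.135,"ty": 0,"tz": 0,"ax": 0,"ay": 0,"az": 0}
    - {"fingers": 1,"tx": 0.17,"ty": 0,"tz": 0,"ax": 0,"ay": 0,"az": 0}
    - {"fingers": 1,"tx": 0.17,"ty": 0,"tz": 0,"ax": 0,"ay": 0,"az": 0}

```text
time_s: 7.63
tcp_pos: [0.4055, -0.249, 0.1579]
ee_rot: [[-0.013, -0.002, -1.0], [0.005, -1.0, 0.001], [-1.0, -0.005, 0.013]]
wrist_force: [-1.2, 0.8, -2.5]
gripper_width: 0.335
```

play_rows:
  commands:
    - {"fingers": 1,"tx": 0.01,"ty": 0,"tz": 0,"ax": 0,"ay": 0,"az": 0}
    - {"fingers": 1,"tx": 0.02,"ty": 0,"tz": 0,"ax": 0,"ay": 0,"az": 0}
    - {"fingers": 1,"tx": 0.02,"ty": 0,"tz": 0,"ax": 0,"ay": 0,"az": 0}
    - {"fingers": 1,"tx": 0.02,"ty": 0,"tz": 0,"ax": 0,"ay": 0,"az": 0}

```text
time_s: 7.97
tcp_pos: [0.4104, -0.2508, 0.1495]
ee_rot: [[0.002, 0.0, -1.0], [-0.001, -1.0, -0.0], [-1.0, 0.001, -0.002]]
wrist_force: [0.6, 0.8, -2.0]
gripper_width: 0.337
```

play_rows:
  commands:
    - {"fingers": 1,"tx": 0.006,"ty": 0,"tz": 0,"ax": 0,"ay": 0,"az": 0}
    - {"fingers": 1,"tx": 0.012,"ty": 0,"tz": 0,"ax": 0,"ay": 0,"az": 0}
    - {"fingers": 1,"tx": 0.015,"ty": 0,"tz": 0,"ax": 0,"ay": 0,"az": 0}
    - {"fingers": 1,"tx": 0.017,"ty": 0,"tz": 0,"ax": 0,"ay": 0,"az": 0}
    - {"fingers": 1,"tx": 0.018,"ty": 0,"tz": 0,"ax": 0,"ay": 0,"az": 0}

```text
time_s: 8.38
tcp_pos: [0.4104, -0.2508, 0.136]
ee_rot: [[0.001, 0.001, -1.0], [-0.001, -1.0, -0.001], [-1.0, 0.001, -0.001]]
wrist_force: [-2.1, 2.0, 8.3]
gripper_width: 0.337
```

play_rows:
  commands:
    - {"fingers": 1,"tx": 0.001,"ty": 0,"tz": 0,"ax": 0,"ay": 0,"az": 0}
    - {"fingers": 1,"tx": 0.001,"ty": 0,"tz": 0,"ax": 0,"ay": 0,"az": 0}

```text
time_s: 8.55
tcp_pos: [0.4106, -0.2509, 0.136]
ee_rot: [[0.002, 0.001, -1.0], [-0.001, -1.0, -0.001], [-1.0, 0.001, -0.002]]
wrist_force: [-1.0, 2.5, 8.0]
gripper_width: 0.332
```

play_rows:
  commands:
    - {"fingers": 0.1,"tx": 0,"ty": 0,"tz": 0,"ax": 0,"ay": 0,"az": 0}
    - {"fingers": 0,"tx": 0,"ty": 0,"tz": 0,"ax": 0,"ay": 0,"az": 0}
    - {"fingers": -0.2,"tx": 0,"ty": 0,"tz": 0,"ax": 0,"ay": 0,"az": 0}
    - {"fingers": -0.3,"tx": 0,"ty": 0,"tz": 0,"ax": 0,"ay": 0,"az": 0}
    - {"fingers": -0.3,"tx": 0,"ty": 0,"tz": 0,"ax": 0,"ay": 0,"az": 0}

```text
time_s: 8.97
tcp_pos: [0.4097, -0.2507, 0.1342]
ee_rot: [[-0.0, 0.0, -1.0], [-0.0, -1.0, -0.0], [-1.0, 0.0, 0.0]]
wrist_force: [0.2, -0.7, 0.3]
gripper_width: 0.61
```

play_rows:
  commands:
    - {"fingers": -0.3,"tx": -0.03,"ty": 0,"tz": 0,"ax": 0,"ay": 0,"az": 0}
    - {"fingers": -0.3,"tx": -0.08,"ty": 0,"tz": 0,"ax": 0,"ay": 0,"az": 0}
    - {"fingers": -0.3,"tx": -0.13,"ty": 0,"tz": 0,"ax": 0,"ay": 0,"az": 0}
    - {"fingers": -0.3,"tx": -0.18,"ty": 0,"tz": 0,"ax": 0,"ay": 0,"az": 0}
    - {"fingers": -0.3,"tx": -0.2,"ty": 0,"tz": 0,"ax": 0,"ay": 0,"az": 0}

```text
time_s: 9.38
tcp_pos: [0.4116, -0.2517, 0.2899]
ee_rot: [[0.009, 0.001, -1.0], [-0.004, -1.0, -0.001], [-1.0, 0.004, -0.009]]
wrist_force: [0.6, -0.6, 0.9]
gripper_width: 0.651
```

play_rows:
  commands:
    - {"fingers": -0.3,"tx": 0,"ty": 0,"tz": -0.12,"ax": 0,"ay": 0,"az": 0}
    - {"fingers": -0.3,"tx": 0,"ty": 0,"tz": -0.12,"ax": 0,"ay": 0,"az": 0}
    - {"fingers": -0.3,"tx": 0,"ty": 0,"tz": -0.12,"ax": 0,"ay": 0,"az": 0}
    - {"fingers": -0.3,"tx": 0,"ty": 0,"tz": -0.12,"ax": 0,"ay": 0,"az": 0}
    - {"fingers": -0.3,"tx": 0,"ty": 0,"tz": -0.12,"ax": 0,"ay": 0,"az": 0}

```text
time_s: 9.8
tcp_pos: [0.4992, -0.2505, 0.2832]
ee_rot: [[-0.003, 0.0, -1.0], [0.001, -1.0, -0.0], [-1.0, -0.001, 0.003]]
wrist_force: [-0.4, -0.9, -1.0]
gripper_width: 0.651
```

```bash
python3 - <<'E'
from h import *
s=r.sense();print(s["time_s"],np.round(s["tcp_pos"],4),s["gripper_width"])
p=cam("wrist");save(p,"w2");T=cam("top")
print("tray z check")
for c in(p,T):
 for d in spotter.silhouettes("jar1",c):
  q=at(c,d["uv"],.05)
  if d["score"]>.4:print(np.round(d["uv"]),round(d["score"],2),fit([(c,d["region"])],"jar1",(q[0],q[1],0),yaw=False))
d=spotter.silhouettes("bottle1",T)
if d: print(d[0]["score"],fit([(T,d[0]["region"])],"bottle1",(.41,-.25,0),.003,False))
E
```

```text
9.8 [ 0.4992 -0.2505  0.2832] 0.6505743069283372
tray z check
[319. 150.] 0.87 ([0.5383, -0.2924, 0.0], np.float64(0.071))
[226.  62.] 0.57 ([0.6419, -0.1807, 0.0], np.float64(0.122))
[411. 152.] 0.89 ([0.743, -0.3841, 0.0], np.float64(0.238))
0.91 ([0.4099, -0.2483, 0.0], np.float64(0.173))
```

View pics/w2.png

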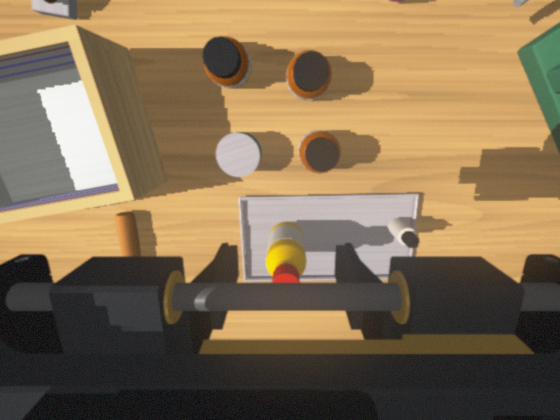

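Bottle stands upright in the tray; jar caps at (320,153), (310,72), (225,58), agreeing with the fits. Taking the nearest jar.

play_rows:
  commands:
    - {"fingers": -0.3,"tx": 0.03,"ty": 0.028,"tz": -0.026,"ax": 0,"ay": 0,"az": 0}
    - {"fingers": -0.3,"tx": 0.08,"ty": 0.056,"tz": -0.052,"ax": 0,"ay": 0,"az": 0}
    - {"fingers": -0.3,"tx": 0.13,"ty": 0.056,"tz": -0.052,"ax": 0,"ay": 0,"az": 0}
    - {"fingers": -0.3,"tx": 0.18,"ty": 0.056,"tz": -0.052,"ax": 0,"ay": 0,"az": 0}
    - {"fingers": -0.3,"tx": 0.21,"ty": 0.056,"tz": -0.052,"ax": 0,"ay": 0,"az": 0}

```text
time_s: 10.47
tcp_pos: [0.536, -0.2923, 0.1225]
ee_rot: [[-0.006, -0.002, -1.0], [0.003, -1.0, 0.002], [-1.0, -0.003, 0.006]]
wrist_force: [0.8, 0.1, -0.2]
gripper_width: 0.649
```

play_rows:
  commands:
    - {"fingers": -0.3,"tx": 0,"ty": 0,"tz": 0,"ax": 0,"ay": 0,"az": 0}
    - {"fingers": -0.3,"tx": 0,"ty": 0,"tz": 0,"ax": 0,"ay": 0,"az": 0}
    - {"fingers": -0.3,"tx": 0,"ty": 0,"tz": 0,"ax": 0,"ay": 0,"az": 0}

```text
time_s: 10.72
tcp_pos: [0.54, -0.2933, 0.1293]
ee_rot: [[0.004, 0.001, -1.0], [-0.002, -1.0, -0.001], [-1.0, 0.002, -0.004]]
wrist_force: [0.5, -0.7, 0.8]
gripper_width: 0.647
```

```bash
python3 - <<'E'
from h import *
s=r.sense();print(s["time_s"],np.round(s["tcp_pos"],4),s["gripper_width"])
p=cam("wrist")
im=p["image"].astype(int);k=im.sum(2)<120;k=k.astype(np.uint8)
uv=proj(p,[[.538,-.2924,.064]])[0];print(uv)
for d in spotter.silhouettes("jar1",p):
  q=at(p,d["uv"],.05)
  if d["score"]>.4:print(np.round(d["uv"]),round(d["score"],2),fit([(p,d["region"])],"jar1",(q[0],q[1],0),yaw=False))
E
```

```text
10.7167 [ 0.54   -0.2933  0.1293] 0.6474791012095528
[283.57157349 235.17133391]
[266. 101.] 0.98 ([0.6279, -0.2794, 0.0], np.float64(0.099))
[131.  85.] 0.95 ([0.6427, -0.1809, 0.0], np.float64(0.065))
[286. 219.] 0.94 ([0.538, -0.2937, 0.0], np.float64(0.054))
```

play_rows:
  commands:
    - {"fingers": -0.3,"tx": 0.03,"ty": 0,"tz": 0,"ax": 0,"ay": 0,"az": 0}
    - {"fingers": -0.3,"tx": 0.06,"ty": 0,"tz": 0,"ax": 0,"ay": 0,"az": 0}
    - {"fingers": -0.3,"tx": 0.08,"ty": 0,"tz": 0,"ax": 0,"ay": 0,"az": 0}
    - {"fingers": -0.3,"tx": 0.087,"ty": 0,"tz": 0,"ax": 0,"ay": 0,"az": 0}
    - {"fingers": -0.3,"tx": 0.087,"ty": 0,"tz": 0,"ax": 0,"ay": 0,"az": 0}

```text
time_s: 11.23
tcp_pos: [0.5388, -0.2926, 0.0618]
ee_rot: [[-0.0, 0.0, -1.0], [-0.0, -1.0, -0.0], [-1.0, 0.0, 0.0]]
wrist_force: [0.8, -0.1, 0.0]
gripper_width: 0.65
```

play_rows:
  commands:
    - {"fingers": -0.3,"tx": 0,"ty": 0,"tz": 0,"ax": 0,"ay": 0,"az": 0}
    - {"fingers": 1,"tx": 0,"ty": 0,"tz": 0,"ax": 0,"ay": 0,"az": 0}
    - {"fingers": 1,"tx": 0,"ty": 0,"tz": 0,"ax": 0,"ay": 0,"az": 0}
    - {"fingers": 1,"tx": 0,"ty": 0,"tz": 0,"ax": 0,"ay": 0,"az": 0}
    - {"fingers": 1,"tx": 0,"ty": 0,"tz": 0,"ax": 0,"ay": 0,"az": 0}

```text
time_s: 11.65
tcp_pos: [0.5392, -0.2927, 0.0624]
ee_rot: [[0.002, 0.0, -1.0], [-0.0, -1.0, -0.0], [-1.0, 0.0, -0.002]]
wrist_force: [0.1, 0.9, 1.6]
gripper_width: 0.451
```

play_rows:
  commands:
    - {"fingers": 1,"tx": 0,"ty": 0,"tz": 0,"ax": 0,"ay": 0,"az": 0}
    - {"fingers": 1,"tx": 0,"ty": 0,"tz": 0,"ax": 0,"ay": 0,"az": 0}
    - {"fingers": 1,"tx": 0,"ty": 0,"tz": 0,"ax": 0,"ay": 0,"az": 0}

```text
time_s: 11.9
tcp_pos: [0.5392, -0.2928, 0.0624]
ee_rot: [[0.001, 0.0, -1.0], [-0.001, -1.0, -0.0], [-1.0, 0.001, -0.001]]
wrist_force: [-0.9, 1.8, 5.3]
gripper_width: 0.452
```

play_rows:
  commands:
    - {"fingers": 1,"tx": -0.04,"ty": 0,"tz": 0,"ax": 0,"ay": 0,"az": 0}
    - {"fingers": 1,"tx": -0.08,"ty": 0,"tz": 0,"ax": 0,"ay": 0,"az": 0}
    - {"fingers": 1,"tx": -0.12,"ty": 0,"tz": 0,"ax": 0,"ay": 0,"az": 0}
    - {"fingers": 1,"tx": -0.16,"ty": 0,"tz": 0,"ax": 0,"ay": 0,"az": 0}
    - {"fingers": 1,"tx": -0.2,"ty": 0,"tz": 0,"ax": 0,"ay": 0,"az": 0}

```text
time_s: 12.32
tcp_pos: [0.538, -0.2924, 0.2119]
ee_rot: [[-0.002, -0.0, -1.0], [0.001, -1.0, 0.0], [-1.0, -0.001, 0.002]]
wrist_force: [0.4, 0.0, -1.1]
gripper_width: 0.451
```

play_rows:
  commands:
    - {"fingers": 1,"tx": 0,"ty": -0.04,"tz": 0.001,"ax": 0,"ay": 0,"az": 0}
    - {"fingers": 1,"tx": 0,"ty": -0.09,"tz": 0.002,"ax": 0,"ay": 0,"az": 0}
    - {"fingers": 1,"tx": 0,"ty": -0.14,"tz": 0.003,"ax": 0,"ay": 0,"az": 0}
    - {"fingers": 1,"tx": 0,"ty": -0.185,"tz": 0.004,"ax": 0,"ay": 0,"az": 0}
    - {"fingers": 1,"tx": 0,"ty": -0.185,"tz": 0.004,"ax": 0,"ay": 0,"az": 0}

```text
time_s: 12.73
tcp_pos: [0.5349, -0.1494, 0.2108]
ee_rot: [[-0.001, 0.005, -1.0], [0.002, -1.0, -0.005], [-1.0, -0.002, 0.001]]
wrist_force: [-0.7, -1.6, -2.5]
gripper_width: 0.452
```

play_rows:
  commands:
    - {"fingers": 1,"tx": 0,"ty": -0.05,"tz": 0.001,"ax": 0,"ay": 0,"az": 0}
    - {"fingers": 1,"tx": 0,"ty": -0.1,"tz": 0.002,"ax": 0,"ay": 0,"az": 0}
    - {"fingers": 1,"tx": 0,"ty": -0.15,"tz": 0.003,"ax": 0,"ay": 0,"az": 0}
    - {"fingers": 1,"tx": 0,"ty": -0.185,"tz": 0.004,"ax": 0,"ay": 0,"az": 0}
    - {"fingers": 1,"tx": 0,"ty": -0.185,"tz": 0.004,"ax": 0,"ay": 0,"az": 0}

```text
time_s: 13.15
tcp_pos: [0.5323, -0.0115, 0.2108]
ee_rot: [[-0.001, 0.005, -1.0], [0.001, -1.0, -0.005], [-1.0, -0.001, 0.001]]
wrist_force: [1.1, -0.0, -1.5]
gripper_width: 0.451
```

play_rows:
  commands:
    - {"fingers": 1,"tx": 0,"ty": 0,"tz": 0,"ax": 0,"ay": 0,"az": 0}
    - {"fingers": 1,"tx": 0,"ty": 0,"tz": 0,"ax": 0,"ay": 0,"az": 0}
    - {"fingers": 1,"tx": 0,"ty": 0,"tz": 0,"ax": 0,"ay": 0,"az": 0}
    - {"fingers": 1,"tx": 0,"ty": 0,"tz": 0,"ax": 0,"ay": 0,"az": 0}

```text
time_s: 13.48
tcp_pos: [0.5326, -0.0162, 0.2113]
ee_rot: [[-0.001, -0.002, -1.0], [-0.0, -1.0, 0.002], [-1.0, 0.0, 0.001]]
wrist_force: [0.2, -0.3, -1.4]
gripper_width: 0.452
```

play_rows:
  commands:
    - {"fingers": 1,"tx": 0.04,"ty": -0.002,"tz": 0,"ax": 0,"ay": 0,"az": 0}
    - {"fingers": 1,"tx": 0.08,"ty": -0.002,"tz": 0,"ax": 0,"ay": 0,"az": 0}
    - {"fingers": 1,"tx": 0.12,"ty": -0.002,"tz": 0,"ax": 0,"ay": 0,"az": 0}
    - {"fingers": 1,"tx": 0.15,"ty": -0.002,"tz": 0,"ax": 0,"ay": 0,"az": 0}
    - {"fingers": 1,"tx": 0.165,"ty": -0.002,"tz": 0,"ax": 0,"ay": 0,"az": 0}

```text
time_s: 13.9
tcp_pos: [0.5307, -0.0151, 0.0845]
ee_rot: [[-0.006, -0.002, -1.0], [-0.001, -1.0, 0.002], [-1.0, 0.001, 0.006]]
wrist_force: [-0.2, -0.8, -1.0]
gripper_width: 0.454
```

play_rows:
  commands:
    - {"fingers": 1,"tx": 0.004,"ty": 0,"tz": 0,"ax": 0,"ay": 0,"az": 0}
    - {"fingers": 1,"tx": 0.009,"ty": 0,"tz": 0,"ax": 0,"ay": 0,"az": 0}
    - {"fingers": 1,"tx": 0.014,"ty": 0,"tz": 0,"ax": 0,"ay": 0,"az": 0}
    - {"fingers": 1,"tx": 0.018,"ty": 0,"tz": 0,"ax": 0,"ay": 0,"az": 0}
    - {"fingers": 1,"tx": 0.022,"ty": 0,"tz": 0,"ax": 0,"ay": 0,"az": 0}

```text
time_s: 14.32
tcp_pos: [0.5334, -0.0137, 0.072]
ee_rot: [[0.002, -0.0, -1.0], [0.0, -1.0, 0.0], [-1.0, -0.0, -0.002]]
wrist_force: [-1.1, -0.0, -1.8]
gripper_width: 0.452
```

play_rows:
  commands:
    - {"fingers": 1,"tx": 0.001,"ty": 0,"tz": 0,"ax": 0,"ay": 0,"az": 0}
    - {"fingers": 1,"tx": 0.001,"ty": 0,"tz": 0,"ax": 0,"ay": 0,"az": 0}

```text
time_s: 14.48
tcp_pos: [0.5328, -0.0136, 0.0708]
ee_rot: [[0.0, 0.0, -1.0], [0.0, -1.0, -0.0], [-1.0, -0.0, -0.0]]
wrist_force: [0.1, 0.1, -0.8]
gripper_width: 0.45
```

play_rows:
  commands:
    - {"fingers": 1,"tx": 0.0015,"ty": 0,"tz": 0,"ax": 0,"ay": 0,"az": 0}
    - {"fingers": 1,"tx": 0.0015,"ty": 0,"tz": 0,"ax": 0,"ay": 0,"az": 0}
    - {"fingers": 0,"tx": 0.0015,"ty": 0,"tz": 0,"ax": 0,"ay": 0,"az": 0}
    - {"fingers": -0.1,"tx": 0.0015,"ty": 0,"tz": 0,"ax": 0,"ay": 0,"az": 0}
    - {"fingers": -0.1,"tx": 0.0015,"ty": 0,"tz": 0,"ax": 0,"ay": 0,"az": 0}

```text
time_s: 14.9
tcp_pos: [0.5329, -0.0136, 0.0696]
ee_rot: [[0.001, 0.0, -1.0], [0.0, -1.0, -0.0], [-1.0, -0.0, -0.001]]
wrist_force: [0.3, 0.2, -0.5]
gripper_width: 0.531
```

play_rows:
  commands:
    - {"fingers": -0.1,"tx": -0.01,"ty": 0,"tz": 0,"ax": 0,"ay": 0,"az": 0}
    - {"fingers": -0.1,"tx": -0.06,"ty": 0,"tz": 0,"ax": 0,"ay": 0,"az": 0}
    - {"fingers": -0.1,"tx": -0.11,"ty": 0,"tz": 0,"ax": 0,"ay": 0,"az": 0}
    - {"fingers": -0.2,"tx": -0.16,"ty": 0,"tz": 0,"ax": 0,"ay": 0,"az": 0}
    - {"fingers": -0.3,"tx": -0.19,"ty": 0,"tz": 0,"ax": 0,"ay": 0,"az": 0}

```text
time_s: 15.32
tcp_pos: [0.5343, -0.0136, 0.2169]
ee_rot: [[0.007, 0.001, -1.0], [0.001, -1.0, -0.001], [-1.0, -0.001, -0.007]]
wrist_force: [1.4, -0.3, 0.0]
gripper_width: 0.605
```

play_rows:
  commands:
    - {"fingers": -0.3,"tx": 0,"ty": 0.03,"tz": -0.02,"ax": 0,"ay": 0,"az": 0}
    - {"fingers": -0.3,"tx": 0,"ty": 0.07,"tz": -0.047,"ax": 0,"ay": 0,"az": 0}
    - {"fingers": -0.3,"tx": 0,"ty": 0.11,"tz": -0.073,"ax": 0,"ay": 0,"az": 0}
    - {"fingers": -0.3,"tx": 0,"ty": 0.15,"tz": -0.1,"ax": 0,"ay": 0,"az": 0}
    - {"fingers": -0.3,"tx": 0,"ty": 0.19,"tz": -0.127,"ax": 0,"ay": 0,"az": 0}

```text
time_s: 15.73
tcp_pos: [0.6287, -0.1576, 0.2127]
ee_rot: [[0.001, 0.0, -1.0], [-0.0, -1.0, -0.0], [-1.0, 0.0, -0.001]]
wrist_force: [0.0, 0.8, -0.2]
gripper_width: 0.648
```

play_rows:
  commands:
    - {"fingers": -0.3,"tx": 0.04,"ty": 0.033,"tz": -0.02,"ax": 0,"ay": 0,"az": 0}
    - {"fingers": -0.3,"tx": 0.08,"ty": 0.033,"tz": -0.02,"ax": 0,"ay": 0,"az": 0}
    - {"fingers": -0.3,"tx": 0.11,"ty": 0.033,"tz": -0.02,"ax": 0,"ay": 0,"az": 0}
    - {"fingers": -0.3,"tx": 0.11,"ty": 0.033,"tz": -0.02,"ax": 0,"ay": 0,"az": 0}
    - {"fingers": -0.3,"tx": 0.11,"ty": 0.033,"tz": -0.02,"ax": 0,"ay": 0,"az": 0}

```text
time_s: 16.15
tcp_pos: [0.6425, -0.1812, 0.1287]
ee_rot: [[-0.003, 0.0, -1.0], [-0.0, -1.0, -0.0], [-1.0, 0.0, 0.003]]
wrist_force: [-0.8, 0.0, 1.0]
gripper_width: 0.651
```

```bash
cat > jars.py <<'E'
from h import *
s=r.sense();print(s["time_s"],np.round(s["tcp_pos"],4),s["gripper_width"])
for c in(cam("wrist"),cam("top")):
 for d in spotter.silhouettes("jar1",c):
  q=at(c,d["uv"],.05)
  if d["score"]>.4:
    f=fit([(c,d["region"])],"jar1",(q[0],q[1],0),yaw=False);print(np.round(d["uv"]),round(d["score"],2),f)
E
python3 jars.py
```

```text
16.15 [ 0.6425 -0.1812  0.1287] 0.6513285858268637
[282. 219.] 0.84 ([0.6434, -0.1797, 0.0], np.float64(0.074))
[397. 227.] 0.8 ([0.63, -0.2764, 0.0], np.float64(0.242))
[534.  97.] 0.71 ([0.7402, -0.3865, 0.0], np.float64(0.013))
[343. 192.] 0.72 ([0.6288, -0.1756, 0.0], np.float64(1.363))
[408. 152.] 0.72 ([0.7414, -0.3841, 0.0], np.float64(0.156))
[373. 193.] 0.71 ([0.623, -0.2783, 0.0], np.float64(0.955))
```

Jar where expected. Grasp it (dz −66 mm), lift.

play_rows:
  commands:
    - {"fingers": -0.3,"tx": 0.03,"ty": -0.001,"tz": -0.001,"ax": 0,"ay": 0,"az": 0}
    - {"fingers": -0.3,"tx": 0.06,"ty": -0.001,"tz": -0.001,"ax": 0,"ay": 0,"az": 0}
    - {"fingers": -0.3,"tx": 0.08,"ty": -0.001,"tz": -0.001,"ax": 0,"ay": 0,"az": 0}
    - {"fingers": -0.3,"tx": 0.088,"ty": -0.001,"tz": -0.001,"ax": 0,"ay": 0,"az": 0}
    - {"fingers": -0.3,"tx": 0.088,"ty": -0.001,"tz": -0.001,"ax": 0,"ay": 0,"az": 0}

```text
time_s: 16.77
tcp_pos: [0.6435, -0.1799, 0.0632]
ee_rot: [[-0.001, 0.0, -1.0], [0.0, -1.0, -0.0], [-1.0, -0.0, 0.001]]
wrist_force: [0.4, -0.3, 0.7]
gripper_width: 0.649
```

play_rows:
  commands:
    - {"fingers": -0.3,"tx": 0,"ty": 0,"tz": 0,"ax": 0,"ay": 0,"az": 0}
    - {"fingers": 1,"tx": 0,"ty": 0,"tz": 0,"ax": 0,"ay": 0,"az": 0}
    - {"fingers": 1,"tx": 0,"ty": 0,"tz": 0,"ax": 0,"ay": 0,"az": 0}
    - {"fingers": 1,"tx": 0,"ty": 0,"tz": 0,"ax": 0,"ay": 0,"az": 0}
    - {"fingers": 1,"tx": 0,"ty": 0,"tz": 0,"ax": 0,"ay": 0,"az": 0}

```text
time_s: 17.18
tcp_pos: [0.6443, -0.1801, 0.0645]
ee_rot: [[0.002, 0.0, -1.0], [-0.0, -1.0, -0.0], [-1.0, 0.0, -0.002]]
wrist_force: [-0.6, 0.4, 2.1]
gripper_width: 0.449
```

play_rows:
  commands:
    - {"fingers": 1,"tx": 0,"ty": 0,"tz": 0,"ax": 0,"ay": 0,"az": 0}
    - {"fingers": 1,"tx": 0,"ty": 0,"tz": 0,"ax": 0,"ay": 0,"az": 0}
    - {"fingers": 1,"tx": 0,"ty": 0,"tz": 0,"ax": 0,"ay": 0,"az": 0}

```text
time_s: 17.43
tcp_pos: [0.6443, -0.1801, 0.0644]
ee_rot: [[0.001, 0.0, -1.0], [-0.0, -1.0, -0.0], [-1.0, 0.0, -0.001]]
wrist_force: [-0.3, 0.9, 5.3]
gripper_width: 0.455
```

play_rows:
  commands:
    - {"fingers": 1,"tx": -0.04,"ty": 0,"tz": 0,"ax": 0,"ay": 0,"az": 0}
    - {"fingers": 1,"tx": -0.08,"ty": 0,"tz": 0,"ax": 0,"ay": 0,"az": 0}
    - {"fingers": 1,"tx": -0.12,"ty": 0,"tz": 0,"ax": 0,"ay": 0,"az": 0}
    - {"fingers": 1,"tx": -0.16,"ty": 0,"tz": 0,"ax": 0,"ay": 0,"az": 0}
    - {"fingers": 1,"tx": -0.2,"ty": 0,"tz": 0,"ax": 0,"ay": 0,"az": 0}

```text
time_s: 17.85
tcp_pos: [0.643, -0.1801, 0.2138]
ee_rot: [[-0.002, -0.0, -1.0], [0.001, -1.0, 0.0], [-1.0, -0.001, 0.002]]
wrist_force: [0.3, 0.2, -1.0]
gripper_width: 0.454
```

play_rows:
  commands:
    - {"fingers": 1,"tx": 0,"ty": -0.04,"tz": 0.009,"ax": 0,"ay": 0,"az": 0}
    - {"fingers": 1,"tx": 0,"ty": -0.08,"tz": 0.017,"ax": 0,"ay": 0,"az": 0}
    - {"fingers": 1,"tx": 0,"ty": -0.12,"tz": 0.026,"ax": 0,"ay": 0,"az": 0}
    - {"fingers": 1,"tx": 0,"ty": -0.157,"tz": 0.034,"ax": 0,"ay": 0,"az": 0}
    - {"fingers": 1,"tx": 0,"ty": -0.157,"tz": 0.034,"ax": 0,"ay": 0,"az": 0}

```text
time_s: 18.27
tcp_pos: [0.6168, -0.0585, 0.2128]
ee_rot: [[-0.002, 0.004, -1.0], [0.001, -1.0, -0.004], [-1.0, -0.001, 0.002]]
wrist_force: [-0.0, -0.9, -0.7]
gripper_width: 0.45
```

play_rows:
  commands:
    - {"fingers": 1,"tx": 0,"ty": -0.04,"tz": 0.009,"ax": 0,"ay": 0,"az": 0}
    - {"fingers": 1,"tx": 0,"ty": -0.08,"tz": 0.017,"ax": 0,"ay": 0,"az": 0}
    - {"fingers": 1,"tx": 0,"ty": -0.12,"tz": 0.026,"ax": 0,"ay": 0,"az": 0}
    - {"fingers": 1,"tx": 0,"ty": -0.157,"tz": 0.034,"ax": 0,"ay": 0,"az": 0}
    - {"fingers": 1,"tx": 0,"ty": -0.157,"tz": 0.034,"ax": 0,"ay": 0,"az": 0}

```text
time_s: 18.68
tcp_pos: [0.5918, 0.0588, 0.2127]
ee_rot: [[-0.001, 0.004, -1.0], [0.001, -1.0, -0.004], [-1.0, -0.001, 0.001]]
wrist_force: [0.5, -0.7, -0.5]
gripper_width: 0.45
```

play_rows:
  commands:
    - {"fingers": 1,"tx": 0,"ty": 0,"tz": 0,"ax": 0,"ay": 0,"az": 0}
    - {"fingers": 1,"tx": 0,"ty": 0,"tz": 0,"ax": 0,"ay": 0,"az": 0}
    - {"fingers": 1,"tx": 0,"ty": 0,"tz": 0,"ax": 0,"ay": 0,"az": 0}

```text
time_s: 18.93
tcp_pos: [0.5928, 0.0543, 0.213]
ee_rot: [[-0.001, -0.001, -1.0], [-0.0, -1.0, 0.001], [-1.0, 0.0, 0.001]]
wrist_force: [0.8, -0.3, -2.0]
gripper_width: 0.453
```

play_rows:
  commands:
    - {"fingers": 1,"tx": 0.04,"ty": 0,"tz": 0,"ax": 0,"ay": 0,"az": 0}
    - {"fingers": 1,"tx": 0.08,"ty": 0,"tz": 0,"ax": 0,"ay": 0,"az": 0}
    - {"fingers": 1,"tx": 0.12,"ty": 0,"tz": 0,"ax": 0,"ay": 0,"az": 0}
    - {"fingers": 1,"tx": 0.15,"ty": 0,"tz": 0,"ax": 0,"ay": 0,"az": 0}
    - {"fingers": 1,"tx": 0.165,"ty": 0,"tz": 0,"ax": 0,"ay": 0,"az": 0}

```text
time_s: 19.35
tcp_pos: [0.5909, 0.0534, 0.0861]
ee_rot: [[-0.006, -0.003, -1.0], [-0.002, -1.0, 0.003], [-1.0, 0.002, 0.006]]
wrist_force: [-1.2, -1.0, -2.0]
gripper_width: 0.45
```

play_rows:
  commands:
    - {"fingers": 1,"tx": 0.003,"ty": 0,"tz": 0,"ax": 0,"ay": 0,"az": 0}
    - {"fingers": 1,"tx": 0.007,"ty": 0,"tz": 0,"ax": 0,"ay": 0,"az": 0}
    - {"fingers": 1,"tx": 0.011,"ty": 0,"tz": 0,"ax": 0,"ay": 0,"az": 0}
    - {"fingers": 1,"tx": 0.015,"ty": 0,"tz": 0,"ax": 0,"ay": 0,"az": 0}
    - {"fingers": 1,"tx": 0.018,"ty": 0,"tz": 0,"ax": 0,"ay": 0,"az": 0}

```text
time_s: 19.77
tcp_pos: [0.5934, 0.0555, 0.0772]
ee_rot: [[0.002, 0.0, -1.0], [0.001, -1.0, -0.0], [-1.0, -0.001, -0.002]]
wrist_force: [-0.4, -0.3, -1.7]
gripper_width: 0.45
```

play_rows:
  commands:
    - {"fingers": 1,"tx": 0.002,"ty": 0,"tz": 0,"ax": 0,"ay": 0,"az": 0}
    - {"fingers": 1,"tx": 0.004,"ty": 0,"tz": 0,"ax": 0,"ay": 0,"az": 0}
    - {"fingers": 1,"tx": 0.006,"ty": 0,"tz": 0,"ax": 0,"ay": 0,"az": 0}
    - {"fingers": 1,"tx": 0.006,"ty": 0,"tz": 0,"ax": 0,"ay": 0,"az": 0}

```text
time_s: 20.1
tcp_pos: [0.593, 0.0555, 0.0724]
ee_rot: [[0.001, 0.001, -1.0], [-0.0, -1.0, -0.001], [-1.0, 0.0, -0.001]]
wrist_force: [-0.8, 0.5, 2.5]
gripper_width: 0.449
```

play_rows:
  commands:
    - {"fingers": 0.1,"tx": 0.0005,"ty": 0,"tz": 0,"ax": 0,"ay": 0,"az": 0}
    - {"fingers": 0,"tx": 0.0005,"ty": 0,"tz": 0,"ax": 0,"ay": 0,"az": 0}
    - {"fingers": -0.1,"tx": 0.0005,"ty": 0,"tz": 0,"ax": 0,"ay": 0,"az": 0}
    - {"fingers": -0.1,"tx": 0.0005,"ty": 0,"tz": 0,"ax": 0,"ay": 0,"az": 0}

```text
time_s: 20.43
tcp_pos: [0.5928, 0.0554, 0.0712]
ee_rot: [[0.0, 0.0, -1.0], [0.0, -1.0, -0.0], [-1.0, -0.0, -0.0]]
wrist_force: [-0.5, -0.4, -0.3]
gripper_width: 0.53
```

play_rows:
  commands:
    - {"fingers": -0.1,"tx": -0.01,"ty": 0,"tz": 0,"ax": 0,"ay": 0,"az": 0}
    - {"fingers": -0.1,"tx": -0.06,"ty": 0,"tz": 0,"ax": 0,"ay": 0,"az": 0}
    - {"fingers": -0.1,"tx": -0.11,"ty": 0,"tz": 0,"ax": 0,"ay": 0,"az": 0}
    - {"fingers": -0.2,"tx": -0.16,"ty": 0,"tz": 0,"ax": 0,"ay": 0,"az": 0}
    - {"fingers": -0.3,"tx": -0.19,"ty": 0,"tz": 0,"ax": 0,"ay": 0,"az": 0}

```text
time_s: 20.85
tcp_pos: [0.5943, 0.0555, 0.219]
ee_rot: [[0.007, 0.001, -1.0], [0.001, -1.0, -0.001], [-1.0, -0.001, -0.007]]
wrist_force: [0.7, -0.2, 0.2]
gripper_width: 0.61
```

play_rows:
  commands:
    - {"fingers": -0.3,"tx": 0,"ty": 0.04,"tz": -0.004,"ax": 0,"ay": 0,"az": 0}
    - {"fingers": -0.3,"tx": 0,"ty": 0.09,"tz": -0.01,"ax": 0,"ay": 0,"az": 0}
    - {"fingers": -0.3,"tx": 0,"ty": 0.14,"tz": -0.015,"ax": 0,"ay": 0,"az": 0}
    - {"fingers": -0.3,"tx": 0,"ty": 0.19,"tz": -0.02,"ax": 0,"ay": 0,"az": 0}
    - {"fingers": -0.3,"tx": 0,"ty": 0.22,"tz": -0.024,"ax": 0,"ay": 0,"az": 0}

```text
time_s: 21.27
tcp_pos: [0.6105, -0.1127, 0.2144]
ee_rot: [[0.0, -0.002, -1.0], [-0.0, -1.0, 0.002], [-1.0, 0.0, -0.0]]
wrist_force: [0.5, 0.9, 0.1]
gripper_width: 0.654
```

play_rows:
  commands:
    - {"fingers": -0.3,"tx": 0,"ty": 0.05,"tz": -0.005,"ax": 0,"ay": 0,"az": 0}
    - {"fingers": -0.3,"tx": 0.02,"ty": 0.1,"tz": -0.01,"ax": 0,"ay": 0,"az": 0}
    - {"fingers": -0.3,"tx": 0.05,"ty": 0.15,"tz": -0.015,"ax": 0,"ay": 0,"az": 0}
    - {"fingers": -0.3,"tx": 0.08,"ty": 0.19,"tz": -0.02,"ax": 0,"ay": 0,"az": 0}
    - {"fingers": -0.3,"tx": 0.11,"ty": 0.225,"tz": -0.024,"ax": 0,"ay": 0,"az": 0}

```text
time_s: 21.68
tcp_pos: [0.6287, -0.2809, 0.1308]
ee_rot: [[0.001, -0.001, -1.0], [-0.0, -1.0, 0.001], [-1.0, 0.0, -0.001]]
wrist_force: [0.9, 0.7, 0.1]
gripper_width: 0.648
```

```bash
python3 jars.py
```

```text
21.6833 [ 0.6287 -0.2809  0.1308] 0.6476350300222664
[282. 216.] 0.84 ([0.6296, -0.2787, 0.0], np.float64(0.067))
[427.  71.] 0.8 ([0.7397, -0.3831, 0.0], np.float64(0.071))
[284. 227.] 0.83 ([0.5321, -0.0126, 0.0], np.float64(0.108))
[257. 203.] 0.67 ([0.5945, 0.0574, 0.0], np.float64(0.302))
```

play_rows:
  commands:
    - {"fingers": -0.3,"tx": 0.03,"ty": -0.001,"tz": -0.001,"ax": 0,"ay": 0,"az": 0}
    - {"fingers": -0.3,"tx": 0.06,"ty": -0.001,"tz": -0.001,"ax": 0,"ay": 0,"az": 0}
    - {"fingers": -0.3,"tx": 0.08,"ty": -0.001,"tz": -0.001,"ax": 0,"ay": 0,"az": 0}
    - {"fingers": -0.3,"tx": 0.089,"ty": -0.001,"tz": -0.001,"ax": 0,"ay": 0,"az": 0}
    - {"fingers": -0.3,"tx": 0.089,"ty": -0.001,"tz": -0.001,"ax": 0,"ay": 0,"az": 0}

```text
time_s: 22.3
tcp_pos: [0.6294, -0.2763, 0.0643]
ee_rot: [[-0.001, 0.002, -1.0], [0.0, -1.0, -0.002], [-1.0, -0.0, 0.001]]
wrist_force: [0.3, 0.7, -0.1]
gripper_width: 0.648
```

play_rows:
  commands:
    - {"fingers": -0.3,"tx": 0,"ty": 0,"tz": 0,"ax": 0,"ay": 0,"az": 0}
    - {"fingers": 1,"tx": 0,"ty": 0,"tz": 0,"ax": 0,"ay": 0,"az": 0}
    - {"fingers": 1,"tx": 0,"ty": 0,"tz": 0,"ax": 0,"ay": 0,"az": 0}
    - {"fingers": 1,"tx": 0,"ty": 0,"tz": 0,"ax": 0,"ay": 0,"az": 0}
    - {"fingers": 1,"tx": 0,"ty": 0,"tz": 0,"ax": 0,"ay": 0,"az": 0}

```text
time_s: 22.72
tcp_pos: [0.63, -0.2777, 0.0656]
ee_rot: [[0.002, 0.0, -1.0], [-0.0, -1.0, -0.0], [-1.0, 0.0, -0.002]]
wrist_force: [-0.5, 1.1, 1.6]
gripper_width: 0.449
```

play_rows:
  commands:
    - {"fingers": 1,"tx": 0,"ty": 0,"tz": 0,"ax": 0,"ay": 0,"az": 0}
    - {"fingers": 1,"tx": 0,"ty": 0,"tz": 0,"ax": 0,"ay": 0,"az": 0}
    - {"fingers": 1,"tx": 0,"ty": 0,"tz": 0,"ax": 0,"ay": 0,"az": 0}

```text
time_s: 22.97
tcp_pos: [0.63, -0.2777, 0.0656]
ee_rot: [[0.001, 0.0, -1.0], [-0.001, -1.0, -0.0], [-1.0, 0.001, -0.001]]
wrist_force: [-0.5, 2.5, 5.3]
gripper_width: 0.45
```

play_rows:
  commands:
    - {"fingers": 1,"tx": -0.04,"ty": 0,"tz": 0,"ax": 0,"ay": 0,"az": 0}
    - {"fingers": 1,"tx": -0.08,"ty": 0,"tz": 0,"ax": 0,"ay": 0,"az": 0}
    - {"fingers": 1,"tx": -0.12,"ty": 0,"tz": 0,"ax": 0,"ay": 0,"az": 0}
    - {"fingers": 1,"tx": -0.16,"ty": 0,"tz": 0,"ax": 0,"ay": 0,"az": 0}
    - {"fingers": 1,"tx": -0.2,"ty": 0,"tz": 0,"ax": 0,"ay": 0,"az": 0}

```text
time_s: 23.38
tcp_pos: [0.6287, -0.2775, 0.2147]
ee_rot: [[-0.002, -0.0, -1.0], [0.001, -1.0, 0.0], [-1.0, -0.001, 0.002]]
wrist_force: [0.0, -0.5, -1.0]
gripper_width: 0.453
```

play_rows:
  commands:
    - {"fingers": 1,"tx": 0,"ty": -0.04,"tz": 0.012,"ax": 0,"ay": 0,"az": 0}
    - {"fingers": 1,"tx": 0,"ty": -0.08,"tz": 0.024,"ax": 0,"ay": 0,"az": 0}
    - {"fingers": 1,"tx": 0,"ty": -0.12,"tz": 0.036,"ax": 0,"ay": 0,"az": 0}
    - {"fingers": 1,"tx": 0,"ty": -0.16,"tz": 0.049,"ax": 0,"ay": 0,"az": 0}
    - {"fingers": 1,"tx": 0,"ty": -0.168,"tz": 0.051,"ax": 0,"ay": 0,"az": 0}

```text
time_s: 23.8
tcp_pos: [0.5891, -0.1482, 0.2137]
ee_rot: [[-0.003, 0.003, -1.0], [0.002, -1.0, -0.003], [-1.0, -0.002, 0.003]]
wrist_force: [0.0, -0.7, -0.9]
gripper_width: 0.451
```

play_rows:
  commands:
    - {"fingers": 1,"tx": 0,"ty": -0.04,"tz": 0.012,"ax": 0,"ay": 0,"az": 0}
    - {"fingers": 1,"tx": 0,"ty": -0.08,"tz": 0.024,"ax": 0,"ay": 0,"az": 0}
    - {"fingers": 1,"tx": 0,"ty": -0.12,"tz": 0.036,"ax": 0,"ay": 0,"az": 0}
    - {"fingers": 1,"tx": 0,"ty": -0.16,"tz": 0.049,"ax": 0,"ay": 0,"az": 0}
    - {"fingers": 1,"tx": 0,"ty": -0.168,"tz": 0.051,"ax": 0,"ay": 0,"az": 0}

```text
time_s: 24.22
tcp_pos: [0.5513, -0.0229, 0.2139]
ee_rot: [[-0.002, 0.003, -1.0], [0.001, -1.0, -0.003], [-1.0, -0.001, 0.002]]
wrist_force: [-0.2, -1.5, -1.9]
gripper_width: 0.448
```

play_rows:
  commands:
    - {"fingers": 1,"tx": 0,"ty": -0.04,"tz": 0.012,"ax": 0,"ay": 0,"az": 0}
    - {"fingers": 1,"tx": 0,"ty": -0.08,"tz": 0.024,"ax": 0,"ay": 0,"az": 0}
    - {"fingers": 1,"tx": 0,"ty": -0.12,"tz": 0.036,"ax": 0,"ay": 0,"az": 0}
    - {"fingers": 1,"tx": 0,"ty": -0.16,"tz": 0.049,"ax": 0,"ay": 0,"az": 0}
    - {"fingers": 1,"tx": 0,"ty": -0.167,"tz": 0.052,"ax": 0,"ay": 0,"az": 0}

```text
time_s: 24.63
tcp_pos: [0.5131, 0.1023, 0.214]
ee_rot: [[-0.001, 0.003, -1.0], [0.001, -1.0, -0.003], [-1.0, -0.001, 0.001]]
wrist_force: [-0.5, -0.2, -1.2]
gripper_width: 0.45
```

play_rows:
  commands:
    - {"fingers": 1,"tx": 0,"ty": 0,"tz": 0,"ax": 0,"ay": 0,"az": 0}
    - {"fingers": 1,"tx": 0,"ty": 0,"tz": 0,"ax": 0,"ay": 0,"az": 0}
    - {"fingers": 1,"tx": 0,"ty": 0,"tz": 0,"ax": 0,"ay": 0,"az": 0}

```text
time_s: 24.88
tcp_pos: [0.5142, 0.0986, 0.2142]
ee_rot: [[-0.001, -0.001, -1.0], [-0.0, -1.0, 0.001], [-1.0, 0.0, 0.001]]
wrist_force: [-0.0, -0.3, -1.4]
gripper_width: 0.453
```

play_rows:
  commands:
    - {"fingers": 1,"tx": 0.04,"ty": 0,"tz": 0,"ax": 0,"ay": 0,"az": 0}
    - {"fingers": 1,"tx": 0.08,"ty": 0,"tz": 0,"ax": 0,"ay": 0,"az": 0}
    - {"fingers": 1,"tx": 0.12,"ty": 0,"tz": 0,"ax": 0,"ay": 0,"az": 0}
    - {"fingers": 1,"tx": 0.15,"ty": 0,"tz": 0,"ax": 0,"ay": 0,"az": 0}
    - {"fingers": 1,"tx": 0.165,"ty": 0,"tz": 0,"ax": 0,"ay": 0,"az": 0}

```text
time_s: 25.3
tcp_pos: [0.5125, 0.0973, 0.0875]
ee_rot: [[-0.005, -0.003, -1.0], [-0.002, -1.0, 0.003], [-1.0, 0.002, 0.005]]
wrist_force: [-0.6, 0.6, -1.3]
gripper_width: 0.45
```

play_rows:
  commands:
    - {"fingers": 1,"tx": 0.003,"ty": 0,"tz": 0,"ax": 0,"ay": 0,"az": 0}
    - {"fingers": 1,"tx": 0.007,"ty": 0,"tz": 0,"ax": 0,"ay": 0,"az": 0}
    - {"fingers": 1,"tx": 0.011,"ty": 0,"tz": 0,"ax": 0,"ay": 0,"az": 0}
    - {"fingers": 1,"tx": 0.015,"ty": 0,"tz": 0,"ax": 0,"ay": 0,"az": 0}
    - {"fingers": 1,"tx": 0.02,"ty": 0,"tz": 0,"ax": 0,"ay": 0,"az": 0}

```text
time_s: 25.72
tcp_pos: [0.5148, 0.0997, 0.0766]
ee_rot: [[0.002, -0.0, -1.0], [0.001, -1.0, 0.0], [-1.0, -0.001, -0.002]]
wrist_force: [0.7, -0.2, -1.9]
gripper_width: 0.446
```

play_rows:
  commands:
    - {"fingers": 1,"tx": 0.001,"ty": 0,"tz": 0,"ax": 0,"ay": 0,"az": 0}
    - {"fingers": 1,"tx": 0.002,"ty": 0,"tz": 0,"ax": 0,"ay": 0,"az": 0}
    - {"fingers": 1,"tx": 0.002,"ty": 0,"tz": 0,"ax": 0,"ay": 0,"az": 0}

```text
time_s: 25.97
tcp_pos: [0.514, 0.0997, 0.0745]
ee_rot: [[0.0, 0.0, -1.0], [0.0, -1.0, -0.0], [-1.0, -0.0, -0.0]]
wrist_force: [0.1, -1.0, -2.1]
gripper_width: 0.454
```

play_rows:
  commands:
    - {"fingers": 1,"tx": 0.0015,"ty": 0,"tz": 0,"ax": 0,"ay": 0,"az": 0}
    - {"fingers": 1,"tx": 0.0015,"ty": 0,"tz": 0,"ax": 0,"ay": 0,"az": 0}
    - {"fingers": 0,"tx": 0.0015,"ty": 0,"tz": 0,"ax": 0,"ay": 0,"az": 0}
    - {"fingers": -0.1,"tx": 0.0015,"ty": 0,"tz": 0,"ax": 0,"ay": 0,"az": 0}
    - {"fingers": -0.1,"tx": 0.0015,"ty": 0,"tz": 0,"ax": 0,"ay": 0,"az": 0}

```text
time_s: 26.38
tcp_pos: [0.5141, 0.0997, 0.0734]
ee_rot: [[0.0, 0.0, -1.0], [0.0, -1.0, -0.0], [-1.0, -0.0, -0.0]]
wrist_force: [0.1, -0.1, -0.4]
gripper_width: 0.532
```

play_rows:
  commands:
    - {"fingers": -0.1,"tx": -0.01,"ty": 0,"tz": 0,"ax": 0,"ay": 0,"az": 0}
    - {"fingers": -0.1,"tx": -0.06,"ty": 0,"tz": 0,"ax": 0,"ay": 0,"az": 0}
    - {"fingers": -0.1,"tx": -0.11,"ty": 0,"tz": 0,"ax": 0,"ay": 0,"az": 0}
    - {"fingers": -0.2,"tx": -0.16,"ty": 0,"tz": 0,"ax": 0,"ay": 0,"az": 0}
    - {"fingers": -0.3,"tx": -0.2,"ty": 0,"tz": 0,"ax": 0,"ay": 0,"az": 0}

```text
time_s: 26.8
tcp_pos: [0.5145, 0.0996, 0.227]
ee_rot: [[0.004, 0.0, -1.0], [0.001, -1.0, -0.0], [-1.0, -0.001, -0.004]]
wrist_force: [1.5, 0.2, 0.1]
gripper_width: 0.608
```

play_rows:
  commands:
    - {"fingers": -0.3,"tx": 0,"ty": -0.175,"tz": 0.063,"ax": 0.176,"ay": 0,"az": 0}
    - {"fingers": -0.3,"tx": 0,"ty": -0.175,"tz": 0.063,"ax": 0.176,"ay": 0,"az": 0}
    - {"fingers": -0.3,"tx": 0,"ty": -0.175,"tz": 0.063,"ax": 0.176,"ay": 0,"az": 0}
    - {"fingers": -0.3,"tx": 0,"ty": -0.175,"tz": 0.063,"ax": 0.176,"ay": 0,"az": 0}
    - {"fingers": -0.3,"tx": 0,"ty": -0.175,"tz": 0.063,"ax": 0.176,"ay": 0,"az": 0}

```text
time_s: 27.22
tcp_pos: [0.4657, 0.2346, 0.2241]
ee_rot: [[0.001, -0.526, -0.851], [0.002, -0.851, 0.526], [-1.0, -0.002, -0.0]]
wrist_force: [-0.1, -0.4, -0.3]
gripper_width: 0.651
```

play_rows:
  commands:
    - {"fingers": -0.3,"tx": 0,"ty": -0.116,"tz": 0.145,"ax": 0.176,"ay": 0,"az": 0}
    - {"fingers": -0.3,"tx": 0,"ty": -0.116,"tz": 0.145,"ax": 0.176,"ay": 0,"az": 0}
    - {"fingers": -0.3,"tx": 0,"ty": -0.116,"tz": 0.145,"ax": 0.176,"ay": 0,"az": 0}
    - {"fingers": -0.3,"tx": 0,"ty": -0.116,"tz": 0.145,"ax": 0.176,"ay": 0,"az": 0}
    - {"fingers": -0.3,"tx": 0,"ty": -0.116,"tz": 0.145,"ax": 0.176,"ay": 0,"az": 0}

```text
time_s: 27.63
tcp_pos: [0.4187, 0.3658, 0.2236]
ee_rot: [[0.001, -0.894, -0.448], [0.001, -0.448, 0.894], [-1.0, -0.001, 0.001]]
wrist_force: [0.7, -0.4, 0.2]
gripper_width: 0.653
```

play_rows:
  commands:
    - {"fingers": -0.3,"tx": 0,"ty": 0,"tz": 0,"ax": 0.175,"ay": 0,"az": 0}
    - {"fingers": -0.3,"tx": 0,"ty": 0,"tz": 0,"ax": 0.175,"ay": 0,"az": 0}
    - {"fingers": -0.3,"tx": 0,"ty": 0,"tz": 0,"ax": 0.175,"ay": 0,"az": 0}
    - {"fingers": -0.3,"tx": 0,"ty": 0,"tz": 0,"ax": 0.175,"ay": 0,"az": 0}
    - {"fingers": -0.3,"tx": 0,"ty": 0,"tz": 0,"ax": 0.175,"ay": 0,"az": 0}

```text
time_s: 28.05
tcp_pos: [0.4198, 0.3619, 0.2237]
ee_rot: [[0.0, -0.996, 0.09], [0.0, 0.09, 0.996], [-1.0, -0.0, 0.0]]
wrist_force: [-0.0, -0.6, 0.2]
gripper_width: 0.65
```

```bash
cat > lid.py <<'E'
from h import *
s=r.sense();R=s["ee_rot"];y=np.degrees(np.arctan2(R[1][1],R[0][1]));print(s["time_s"],np.round(s["tcp_pos"],4),"yaw",y,s["gripper_width"],np.round(s["joints"],1))
p=cam("wrist");save(p,"w_%d"%s["time_s"])
T=cam("top");save(T,"t_%d"%s["time_s"])
for c in(p,T):
 for d in spotter.silhouettes("uv_lid",c)[:1]:print("lid",d["score"],np.round(d["uv"]),fit([(c,d["region"])],"uv_lid",(.42,.3615,-.08)))
for d in spotter.silhouettes("jar1",T):
  q=at(T,d["uv"],.05)
  if d["score"]>.4:print("jar",np.round(d["uv"]),fit([(T,d["region"])],"jar1",(q[0],q[1],0),.008,yaw=False))
E
python3 lid.py
```

```text
28.05 [0.4198 0.3619 0.2237] yaw 174.85871299750164 0.6500712994333381 [ 57.5  16.  -11.2   0.  -62.8 -62.7]
lid 0.82 [287. 170.] ([0.4193, 0.3615, -4.7234], np.float64(0.058))
lid 0.32 [150. 198.] ([1.4356, -0.4563, 108.098], np.float64(1.0))
jar [411. 154.] ([0.739, -0.3791, 0.0], np.float64(0.114))
jar [237. 233.] ([0.514, 0.1001, 0.0], np.float64(0.07))
jar [280. 224.] ([0.5335, -0.0129, 0.0], np.float64(0.143))
jar [260. 206.] ([0.5906, 0.0544, 0.0], np.float64(0.11))
```

play_rows:
  commands:
    - {"fingers": -0.3,"tx": 0.05,"ty": 0.001,"tz": 0,"ax": -0.002,"ay": 0,"az": 0}
    - {"fingers": -0.1,"tx": 0.1,"ty": 0.001,"tz": 0,"ax": -0.002,"ay": 0,"az": 0}
    - {"fingers": 0,"tx": 0.15,"ty": 0.001,"tz": 0,"ax": -0.002,"ay": 0,"az": 0}
    - {"fingers": 0,"tx": 0.18,"ty": 0.001,"tz": 0,"ax": -0.002,"ay": 0,"az": 0}
    - {"fingers": 0,"tx": 0.2,"ty": 0.001,"tz": 0,"ax": -0.002,"ay": 0,"az": 0}

```text
time_s: 28.72
tcp_pos: [0.418, 0.3605, 0.0702]
ee_rot: [[-0.003, -0.997, 0.078], [-0.004, 0.078, 0.997], [-1.0, 0.003, -0.004]]
wrist_force: [0.1, -0.1, -0.1]
gripper_width: 0.52
```

play_rows:
  commands:
    - {"fingers": 0,"tx": 0.007,"ty": 0,"tz": 0,"ax": 0,"ay": 0,"az": 0}
    - {"fingers": 0,"tx": 0.014,"ty": 0,"tz": 0,"ax": 0,"ay": 0,"az": 0}
    - {"fingers": 0,"tx": 0.021,"ty": 0,"tz": 0,"ax": 0,"ay": 0,"az": 0}
    - {"fingers": 0,"tx": 0.028,"ty": 0,"tz": 0,"ax": 0,"ay": 0,"az": 0}
    - {"fingers": 0,"tx": 0.028,"ty": 0,"tz": 0,"ax": 0,"ay": 0,"az": 0}

```text
time_s: 29.13
tcp_pos: [0.4191, 0.3621, 0.0521]
ee_rot: [[-0.0, -0.997, 0.078], [0.0, 0.078, 0.997], [-1.0, 0.0, 0.0]]
wrist_force: [-0.4, -0.0, 0.8]
gripper_width: 0.5
```

play_rows:
  commands:
    - {"fingers": 0.5,"tx": 0,"ty": 0,"tz": 0,"ax": 0,"ay": 0,"az": 0}
    - {"fingers": 1,"tx": 0,"ty": 0,"tz": 0,"ax": 0,"ay": 0,"az": 0}
    - {"fingers": 1,"tx": 0,"ty": 0,"tz": 0,"ax": 0,"ay": 0,"az": 0}
    - {"fingers": 1,"tx": 0,"ty": 0,"tz": 0,"ax": 0,"ay": 0,"az": 0}
    - {"fingers": 1,"tx": 0,"ty": 0,"tz": 0,"ax": 0,"ay": 0,"az": 0}

```text
time_s: 29.55
tcp_pos: [0.4192, 0.3622, 0.0525]
ee_rot: [[0.0, -0.997, 0.078], [0.001, 0.078, 0.997], [-1.0, -0.0, 0.001]]
wrist_force: [-0.0, -0.7, 0.3]
gripper_width: 0.209
```

play_rows:
  commands:
    - {"fingers": 1,"tx": 0,"ty": 0,"tz": 0,"ax": 0,"ay": 0,"az": 0}
    - {"fingers": 1,"tx": 0,"ty": 0,"tz": 0,"ax": 0,"ay": 0,"az": 0}
    - {"fingers": 1,"tx": 0,"ty": 0,"tz": 0,"ax": 0,"ay": 0,"az": 0}
    - {"fingers": 1,"tx": 0,"ty": 0,"tz": 0,"ax": 0,"ay": 0,"az": 0}

```text
time_s: 29.88
tcp_pos: [0.4192, 0.3622, 0.0525]
ee_rot: [[0.0, -0.997, 0.078], [0.0, 0.078, 0.997], [-1.0, -0.0, 0.0]]
wrist_force: [-1.0, -1.0, 2.1]
gripper_width: 0.181
```

play_rows:
  commands:
    - {"fingers": 1,"tx": -0.03,"ty": 0,"tz": 0,"ax": 0,"ay": 0,"az": 0}
    - {"fingers": 1,"tx": -0.08,"ty": 0,"tz": 0,"ax": 0,"ay": 0,"az": 0}
    - {"fingers": 1,"tx": -0.13,"ty": 0,"tz": 0,"ax": 0,"ay": 0,"az": 0}
    - {"fingers": 1,"tx": -0.18,"ty": 0,"tz": 0,"ax": 0,"ay": 0,"az": 0}
    - {"fingers": 1,"tx": -0.215,"ty": 0,"tz": 0,"ax": 0,"ay": 0,"az": 0}

```text
time_s: 30.3
tcp_pos: [0.4192, 0.3622, 0.216]
ee_rot: [[0.001, -0.997, 0.078], [0.002, 0.078, 0.997], [-1.0, -0.001, 0.002]]
wrist_force: [-0.5, 0.8, -3.6]
gripper_width: 0.184
```

play_rows:
  commands:
    - {"fingers": 1,"tx": 0,"ty": -0.02,"tz": -0.037,"ax": 0,"ay": 0,"az": 0}
    - {"fingers": 1,"tx": 0,"ty": -0.045,"tz": -0.083,"ax": 0,"ay": 0,"az": 0}
    - {"fingers": 1,"tx": 0,"ty": -0.07,"tz": -0.13,"ax": 0,"ay": 0,"az": 0}
    - {"fingers": 1,"tx": 0,"ty": -0.095,"tz": -0.176,"ax": 0,"ay": 0,"az": 0}
    - {"fingers": 1,"tx": 0,"ty": -0.1085,"tz": -0.2013,"ax": 0,"ay": 0,"az": 0}

```text
time_s: 30.72
tcp_pos: [0.4879, 0.2016, 0.2121]
ee_rot: [[-0.003, -0.997, 0.081], [-0.002, 0.081, 0.997], [-1.0, 0.003, -0.002]]
wrist_force: [-0.8, 1.2, -3.7]
gripper_width: 0.184
```

play_rows:
  commands:
    - {"fingers": 1,"tx": 0,"ty": -0.025,"tz": -0.046,"ax": 0,"ay": 0,"az": 0}
    - {"fingers": 1,"tx": 0,"ty": -0.05,"tz": -0.092,"ax": 0,"ay": 0,"az": 0}
    - {"fingers": 1,"tx": 0,"ty": -0.075,"tz": -0.139,"ax": 0,"ay": 0,"az": 0}
    - {"fingers": 1,"tx": 0,"ty": -0.095,"tz": -0.176,"ax": 0,"ay": 0,"az": 0}
    - {"fingers": 1,"tx": 0,"ty": -0.1085,"tz": -0.2013,"ax": 0,"ay": 0,"az": 0}

```text
time_s: 31.13
tcp_pos: [0.5574, 0.0454, 0.2118]
ee_rot: [[-0.003, -0.997, 0.081], [-0.001, 0.081, 0.997], [-1.0, 0.003, -0.001]]
wrist_force: [0.2, 0.6, -2.9]
gripper_width: 0.181
```

play_rows:
  commands:
    - {"fingers": 1,"tx": 0,"ty": 0,"tz": 0,"ax": -0.03,"ay": 0,"az": 0}
    - {"fingers": 1,"tx": 0,"ty": 0,"tz": 0,"ax": -0.06,"ay": 0,"az": 0}
    - {"fingers": 1,"tx": 0,"ty": 0,"tz": 0,"ax": -0.08,"ay": 0,"az": 0}
    - {"fingers": 1,"tx": 0,"ty": 0,"tz": 0,"ax": -0.08,"ay": 0,"az": 0}
    - {"fingers": 1,"tx": 0,"ty": 0,"tz": 0,"ax": -0.08,"ay": 0,"az": 0}

```text
time_s: 31.55
tcp_pos: [0.5569, 0.0481, 0.2122]
ee_rot: [[-0.002, -0.985, -0.17], [-0.0, -0.17, 0.985], [-1.0, 0.002, 0.0]]
wrist_force: [0.6, 0.4, -3.7]
gripper_width: 0.175
```

```bash
python3 - <<'E'
from h import *
s=r.sense();R=s["ee_rot"];y=np.degrees(np.arctan2(R[1][1],R[0][1]));print(s["time_s"],np.round(s["tcp_pos"],4),"yaw",y,s["gripper_width"])
p=cam("wrist");save(p,"w3");c=cam("side");save(c,"s3")
z=s["tcp_pos"][2]-.0525
for d in spotter.silhouettes("uv_lid",p)[:1]:print("lid",d["score"],fit([(p,d["region"])],"uv_lid",(.5577,.0485,.17),z))
E
```

```text
31.55 [0.5569 0.0481 0.2122] yaw -170.2184407579461 0.1753589816858252
lid 0.76 ([0.5757, -0.0646, 9.5813], np.float64(0.262))
```

View pics/w3.png

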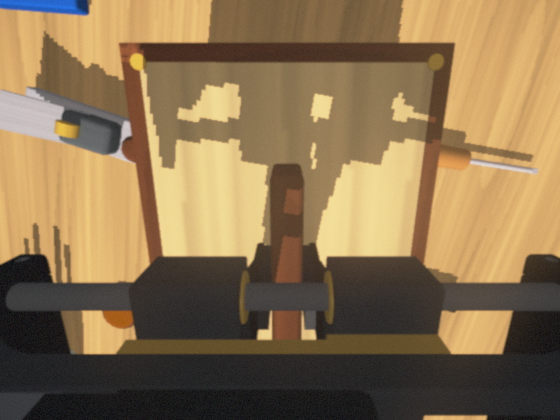

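View pics/s3.png

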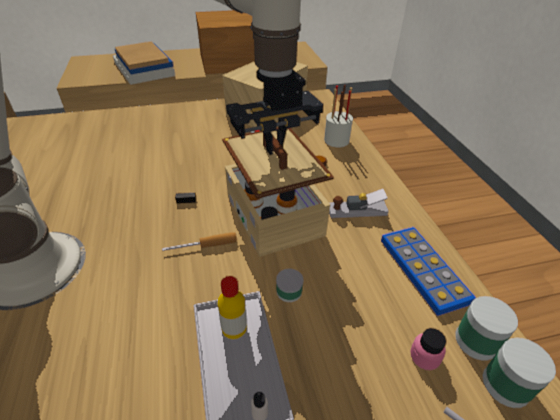

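```bash
python3 - <<'E'
from h import *
p=cam("wrist");s=r.sense();z=s["tcp_pos"][2]-.0525+.02
print(s["tcp_pos"],[np.round(at(p,uv,z),4) for uv in((122,44),(453,44))])
q=np.array(s["tcp_pos"]);a=np.radians(9.8);ex=np.array([np.cos(a),np.sin(a)]);ey=np.array([-ex[1],ex[0]])
for l in((.087,-.117),(-.087,-.117)): X=q[:2]+l[0]*ex+l[1]*ey;print(X,proj(p,[*X,z]))
E
```

```text
[0.55744201 0.04844033 0.21313927] [array([ 0.6611, -0.0527,  0.1806]), array([ 0.4924, -0.0818,  0.1806])]
[ 0.663087   -0.05204416] [[118.18851195  44.6643517 ]]
[ 0.49162603 -0.08166062] [[454.28740018  44.54745075]]
```

play_rows:
  commands:
    - {"fingers": 1,"tx": 0.02,"ty": 0,"tz": 0,"ax": 0,"ay": 0,"az": 0}
    - {"fingers": 1,"tx": 0.045,"ty": 0,"tz": 0,"ax": 0,"ay": 0,"az": 0}
    - {"fingers": 1,"tx": 0.06,"ty": 0,"tz": 0,"ax": 0,"ay": 0,"az": 0}
    - {"fingers": 1,"tx": 0.068,"ty": 0,"tz": 0,"ax": 0,"ay": 0,"az": 0}
    - {"fingers": 1,"tx": 0.068,"ty": 0,"tz": 0,"ax": 0,"ay": 0,"az": 0}

```text
time_s: 32.17
tcp_pos: [0.5568, 0.0482, 0.1609]
ee_rot: [[-0.003, -0.985, -0.172], [-0.001, -0.172, 0.985], [-1.0, 0.003, -0.0]]
wrist_force: [-0.5, -0.2, -3.8]
gripper_width: 0.18
```

play_rows:
  commands:
    - {"fingers": 1,"tx": 0.003,"ty": 0,"tz": 0,"ax": 0,"ay": 0,"az": 0}
    - {"fingers": 1,"tx": 0.006,"ty": 0,"tz": 0,"ax": 0,"ay": 0,"az": 0}
    - {"fingers": 1,"tx": 0.009,"ty": 0,"tz": 0,"ax": 0,"ay": 0,"az": 0}
    - {"fingers": 1,"tx": 0.012,"ty": 0,"tz": 0,"ax": 0,"ay": 0,"az": 0}
    - {"fingers": 1,"tx": 0.015,"ty": 0,"tz": 0,"ax": 0,"ay": 0,"az": 0}

```text
time_s: 32.58
tcp_pos: [0.5579, 0.0483, 0.1514]
ee_rot: [[0.001, -0.985, -0.172], [0.0, -0.172, 0.985], [-1.0, -0.001, 0.0]]
wrist_force: [-0.1, 0.6, -3.5]
gripper_width: 0.178
```

No contact with the rim. Lower the last 10 mm.

play_rows:
  commands:
    - {"fingers": 1,"tx": 0.003,"ty": 0,"tz": 0,"ax": 0,"ay": 0,"az": 0}
    - {"fingers": 1,"tx": 0.006,"ty": 0,"tz": 0,"ax": 0,"ay": 0,"az": 0}
    - {"fingers": 1,"tx": 0.009,"ty": 0,"tz": 0,"ax": 0,"ay": 0,"az": 0}
    - {"fingers": 1,"tx": 0.011,"ty": 0,"tz": 0,"ax": 0,"ay": 0,"az": 0}
    - {"fingers": 1,"tx": 0.012,"ty": 0,"tz": 0,"ax": 0,"ay": 0,"az": 0}

```text
time_s: 33.0
tcp_pos: [0.5575, 0.0482, 0.1418]
ee_rot: [[-0.001, -0.985, -0.172], [-0.0, -0.172, 0.985], [-1.0, 0.001, -0.0]]
wrist_force: [0.3, -0.3, -2.7]
gripper_width: 0.185
```

play_rows:
  commands:
    - {"fingers": 1,"tx": 0.001,"ty": 0,"tz": 0,"ax": 0,"ay": 0,"az": 0}
    - {"fingers": 1,"tx": 0.001,"ty": 0,"tz": 0,"ax": 0,"ay": 0,"az": 0}
    - {"fingers": 1,"tx": 0.001,"ty": 0,"tz": 0,"ax": 0,"ay": 0,"az": 0}

```text
time_s: 33.25
tcp_pos: [0.5577, 0.0483, 0.1415]
ee_rot: [[0.0, -0.985, -0.172], [-0.0, -0.172, 0.985], [-1.0, -0.0, -0.0]]
wrist_force: [0.6, -0.4, -3.6]
gripper_width: 0.181
```

play_rows:
  commands:
    - {"fingers": 1,"tx": 0.001,"ty": 0,"tz": 0,"ax": 0,"ay": 0,"az": 0}
    - {"fingers": 1,"tx": 0.002,"ty": 0,"tz": 0,"ax": 0,"ay": 0,"az": 0}
    - {"fingers": 1,"tx": 0.0025,"ty": 0,"tz": 0,"ax": 0,"ay": 0,"az": 0}
    - {"fingers": 1,"tx": 0.0025,"ty": 0,"tz": 0,"ax": 0,"ay": 0,"az": 0}

```text
time_s: 33.58
tcp_pos: [0.5578, 0.0483, 0.1405]
ee_rot: [[0.001, -0.985, -0.172], [-0.0, -0.172, 0.985], [-1.0, -0.001, -0.0]]
wrist_force: [-1.9, 1.4, 3.0]
gripper_width: 0.176
```

play_rows:
  commands:
    - {"fingers": 0.4,"tx": 0,"ty": 0,"tz": 0,"ax": 0,"ay": 0,"az": 0}
    - {"fingers": 0.2,"tx": 0,"ty": 0,"tz": 0,"ax": 0,"ay": 0,"az": 0}
    - {"fingers": 0,"tx": 0,"ty": 0,"tz": 0,"ax": 0,"ay": 0,"az": 0}
    - {"fingers": 0,"tx": 0,"ty": 0,"tz": 0,"ax": 0,"ay": 0,"az": 0}
    - {"fingers": 0,"tx": 0,"ty": 0,"tz": 0,"ax": 0,"ay": 0,"az": 0}

```text
time_s: 34.0
tcp_pos: [0.5578, 0.0483, 0.1395]
ee_rot: [[0.0, -0.985, -0.172], [0.0, -0.172, 0.985], [-1.0, -0.0, -0.0]]
wrist_force: [-0.4, -0.6, -0.3]
gripper_width: 0.456
```

play_rows:
  commands:
    - {"fingers": 0,"tx": -0.02,"ty": 0,"tz": 0,"ax": 0,"ay": 0,"az": 0}
    - {"fingers": 0,"tx": -0.07,"ty": 0,"tz": 0,"ax": 0,"ay": 0,"az": 0}
    - {"fingers": 0,"tx": -0.12,"ty": 0,"tz": 0,"ax": 0,"ay": 0,"az": 0}
    - {"fingers": 0,"tx": -0.16,"ty": 0,"tz": 0,"ax": 0,"ay": 0,"az": 0}
    - {"fingers": 0,"tx": -0.16,"ty": 0,"tz": 0,"ax": 0,"ay": 0,"az": 0}

```text
time_s: 34.42
tcp_pos: [0.5613, 0.0487, 0.2672]
ee_rot: [[0.014, -0.985, -0.173], [0.002, -0.173, 0.985], [-1.0, -0.015, -0.0]]
wrist_force: [0.9, -1.3, 0.1]
gripper_width: 0.494
```

```bash
python3 - <<'E'
from h import *
s=r.sense();print(s["time_s"],np.round(s["tcp_pos"],4))
p=cam("wrist");c=cam("side")
import cv2
a=p["image"];b=cv2.resize(c["image"][130:270,190:390],(600,420));
cv2.imwrite("pics/lidon.png",cv2.cvtColor(np.hstack([cv2.resize(a,(200,150)),np.zeros((150,1,3),np.uint8)]),cv2.COLOR_RGB2BGR))
cv2.imwrite("pics/lidon.png",cv2.cvtColor(b,cv2.COLOR_RGB2BGR))
E
```

```text
34.4167 [0.5613 0.0487 0.2672]
```

View pics/lidon.png

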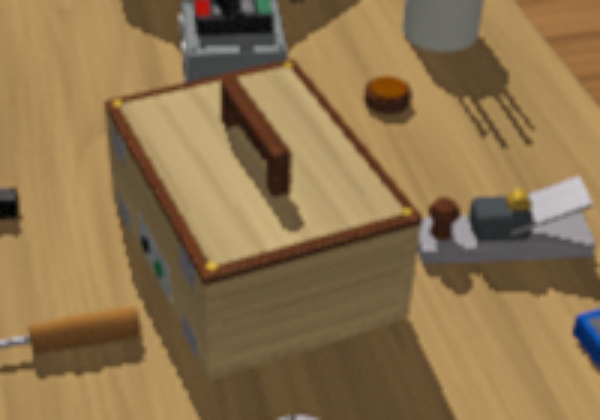

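Lid sits flush all round. Now the breaker.

play_rows:
  commands:
    - {"fingers": 1,"tx": 0,"ty": -0.025,"tz": 0.045,"ax": 0,"ay": 0,"az": 0}
    - {"fingers": 1,"tx": 0,"ty": -0.05,"tz": 0.09,"ax": 0,"ay": 0,"az": 0}
    - {"fingers": 1,"tx": 0,"ty": -0.07,"tz": 0.135,"ax": 0,"ay": 0,"az": 0}
    - {"fingers": 1,"tx": 0,"ty": -0.089,"tz": 0.172,"ax": 0,"ay": 0,"az": 0}
    - {"fingers": 1,"tx": 0,"ty": -0.089,"tz": 0.172,"ax": 0,"ay": 0,"az": 0}

```text
time_s: 34.93
tcp_pos: [0.6018, 0.1913, 0.2562]
ee_rot: [[-0.003, -0.984, -0.176], [-0.001, -0.176, 0.984], [-1.0, 0.003, -0.0]]
wrist_force: [0.1, -1.1, -1.0]
gripper_width: 0.204
```

play_rows:
  commands:
    - {"fingers": 1,"tx": 0,"ty": -0.025,"tz": 0.045,"ax": 0.03,"ay": 0,"az": 0}
    - {"fingers": 1,"tx": 0,"ty": -0.05,"tz": 0.09,"ax": 0.06,"ay": 0,"az": 0}
    - {"fingers": 1,"tx": 0,"ty": -0.07,"tz": 0.135,"ax": 0.09,"ay": 0,"az": 0}
    - {"fingers": 1,"tx": 0,"ty": -0.089,"tz": 0.172,"ax": 0.099,"ay": 0,"az": 0}
    - {"fingers": 1,"tx": 0,"ty": -0.089,"tz": 0.172,"ax": 0.099,"ay": 0,"az": 0}

```text
time_s: 35.35
tcp_pos: [0.6448, 0.33, 0.2548]
ee_rot: [[-0.004, -0.991, 0.135], [-0.002, 0.135, 0.991], [-1.0, 0.003, -0.002]]
wrist_force: [0.1, -0.4, -0.7]
gripper_width: 0.004
```

play_rows:
  commands:
    - {"fingers": 1,"tx": 0,"ty": 0,"tz": 0,"ax": 0,"ay": 0,"az": 0}
    - {"fingers": 1,"tx": 0,"ty": 0,"tz": 0,"ax": 0,"ay": 0,"az": 0}
    - {"fingers": 1,"tx": 0,"ty": 0,"tz": 0,"ax": 0,"ay": 0,"az": 0}
    - {"fingers": 1,"tx": 0,"ty": 0,"tz": 0,"ax": 0,"ay": 0,"az": 0}

```text
time_s: 35.68
tcp_pos: [0.6447, 0.324, 0.2598]
ee_rot: [[-0.0, -0.99, 0.139], [-0.0, 0.139, 0.99], [-1.0, 0.0, -0.0]]
wrist_force: [-0.9, -0.6, 0.4]
gripper_width: 0.006
```

```bash
cat > pb.py <<'E'
from h import *
import sys
s=r.sense();R=s["ee_rot"];P=np.array(s["tcp_pos"]);y=np.degrees(np.arctan2(R[1][1],R[0][1]));print(s["time_s"],np.round(P,4),"yaw",y,s["gripper_width"])
p=cam("wrist");save(p,sys.argv[1]);T=cam("top")
for n,c in(("w",p),("t",T)):
 for d in spotter.silhouettes("power_box",c)[:1]:print(n,d["score"],fit([(c,d["region"])],"power_box",(.6015,.332,-.14)))
 print("tip",[(np.round(d["uv"]).tolist(),round(d["score"],2),np.round(at(c,d["uv"],.11),4).tolist()) for d in spotter.find_in("toggle_tip",c)[:2]])
a=np.radians(-8);d=P[:2]-[.6015,.332];print("TCP in box",d@[np.cos(a),np.sin(a)],d@[-np.sin(a),np.cos(a)])
E
python3 pb.py pb1
```

```text
35.6833 [0.6447 0.324  0.2598] yaw 172.0186932095501 0.006388406828864323
w 0.95 ([0.6026, 0.334, -8.142], np.float64(0.047))
tip [([328.0, 202.0], 0.83, [0.6043, 0.3283, 0.11])]
t 0.68 ([0.6014, 0.3336, -9.0556], np.float64(0.138))
tip [([151.0, 195.0], 0.63, [0.6075, 0.3247, 0.11])]
TCP in box 0.0438901395525821 -0.0019208101093993403
```

View pics/pb1.png

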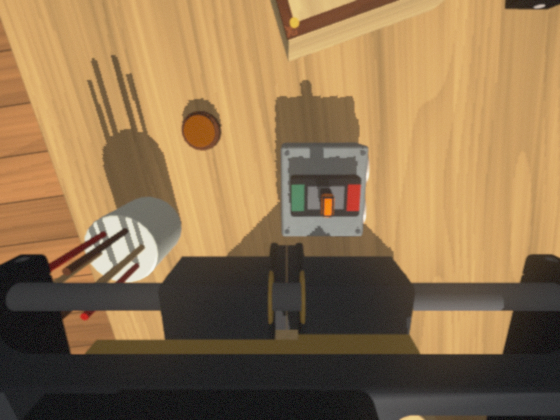

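Lever is near the middle (orange tip (328,206)), red at right is −x, green at left is +x. Descend on the +x side and push toward red.

play_rows:
  commands:
    - {"fingers": 1,"tx": 0.045,"ty": 0,"tz": 0.004,"ax": 0,"ay": 0,"az": 0}
    - {"fingers": 1,"tx": 0.09,"ty": 0,"tz": 0.004,"ax": 0,"ay": 0,"az": 0}
    - {"fingers": 1,"tx": 0.14,"ty": 0,"tz": 0.004,"ax": 0,"ay": 0,"az": 0}
    - {"fingers": 1,"tx": 0.18,"ty": 0,"tz": 0.004,"ax": 0,"ay": 0,"az": 0}
    - {"fingers": 1,"tx": 0.196,"ty": 0,"tz": 0.004,"ax": 0,"ay": 0,"az": 0}

```text
time_s: 36.4
tcp_pos: [0.6426, 0.3267, 0.1069]
ee_rot: [[-0.008, -0.99, 0.139], [-0.005, 0.139, 0.99], [-1.0, 0.007, -0.006]]
wrist_force: [-0.4, -0.3, -1.9]
gripper_width: 0.003
```

play_rows:
  commands:
    - {"fingers": 1,"tx": 0,"ty": 0,"tz": 0,"ax": 0,"ay": 0,"az": 0}
    - {"fingers": 1,"tx": 0,"ty": 0.005,"tz": 0,"ax": 0,"ay": 0,"az": 0}
    - {"fingers": 1,"tx": 0,"ty": 0.01,"tz": 0,"ax": 0,"ay": 0,"az": 0}
    - {"fingers": 1,"tx": 0,"ty": 0.015,"tz": 0,"ax": 0,"ay": 0,"az": 0}
    - {"fingers": 1,"tx": 0,"ty": 0.02,"tz": 0,"ax": 0,"ay": 0,"az": 0}

```text
time_s: 36.82
tcp_pos: [0.6308, 0.3312, 0.1151]
ee_rot: [[0.003, -0.991, 0.137], [0.003, 0.137, 0.991], [-1.0, -0.003, 0.003]]
wrist_force: [-0.7, -0.1, 0.4]
gripper_width: 0.005
```

play_rows:
  commands:
    - {"fingers": 1,"tx": 0,"ty": 0.005,"tz": 0,"ax": 0,"ay": 0,"az": 0}
    - {"fingers": 1,"tx": 0,"ty": 0.01,"tz": 0,"ax": 0,"ay": 0,"az": 0}
    - {"fingers": 1,"tx": 0,"ty": 0.015,"tz": 0,"ax": 0,"ay": 0,"az": 0}
    - {"fingers": 1,"tx": 0,"ty": 0.02,"tz": 0,"ax": 0,"ay": 0,"az": 0}

```text
time_s: 37.15
tcp_pos: [0.6165, 0.3326, 0.1138]
ee_rot: [[0.004, -0.991, 0.137], [0.001, 0.137, 0.991], [-1.0, -0.003, 0.001]]
wrist_force: [4.7, -2.2, 0.4]
gripper_width: 0.004
```

play_rows:
  commands:
    - {"fingers": 1,"tx": 0,"ty": 0.002,"tz": 0,"ax": 0,"ay": 0,"az": 0}
    - {"fingers": 1,"tx": 0,"ty": 0.004,"tz": 0,"ax": 0,"ay": 0,"az": 0}
    - {"fingers": 1,"tx": 0,"ty": 0.006,"tz": 0,"ax": 0,"ay": 0,"az": 0}

```text
time_s: 37.4
tcp_pos: [0.6127, 0.3332, 0.1142]
ee_rot: [[0.004, -0.991, 0.137], [0.001, 0.137, 0.991], [-1.0, -0.004, 0.002]]
wrist_force: [4.4, -2.9, 3.3]
gripper_width: 0.006
```

play_rows:
  commands:
    - {"fingers": 1,"tx": 0,"ty": 0.002,"tz": 0,"ax": 0,"ay": 0,"az": 0}
    - {"fingers": 1,"tx": 0,"ty": 0.004,"tz": 0,"ax": 0,"ay": 0,"az": 0}
    - {"fingers": 1,"tx": 0,"ty": 0.004,"tz": 0,"ax": 0,"ay": 0,"az": 0}

```text
time_s: 37.65
tcp_pos: [0.6089, 0.3337, 0.1139]
ee_rot: [[0.002, -0.99, 0.138], [0.001, 0.138, 0.99], [-1.0, -0.002, 0.001]]
wrist_force: [2.8, -1.7, 5.5]
gripper_width: 0.009
```

play_rows:
  commands:
    - {"fingers": 1,"tx": 0,"ty": 0.002,"tz": 0,"ax": 0,"ay": 0,"az": 0}
    - {"fingers": 1,"tx": 0,"ty": 0.004,"tz": 0,"ax": 0,"ay": 0,"az": 0}
    - {"fingers": 1,"tx": 0,"ty": 0.004,"tz": 0,"ax": 0,"ay": 0,"az": 0}

```text
time_s: 37.9
tcp_pos: [0.606, 0.3342, 0.1135]
ee_rot: [[0.003, -0.991, 0.137], [0.001, 0.137, 0.991], [-1.0, -0.002, 0.001]]
wrist_force: [4.8, -1.6, 5.5]
gripper_width: 0.006
```

play_rows:
  commands:
    - {"fingers": 1,"tx": 0,"ty": 0.002,"tz": 0,"ax": 0,"ay": 0,"az": 0}
    - {"fingers": 1,"tx": 0,"ty": 0.003,"tz": 0,"ax": 0,"ay": 0,"az": 0}
    - {"fingers": 1,"tx": 0,"ty": 0.003,"tz": 0,"ax": 0,"ay": 0,"az": 0}

```text
time_s: 38.15
tcp_pos: [0.6057, 0.3343, 0.1136]
ee_rot: [[0.006, -0.991, 0.137], [0.001, 0.137, 0.991], [-1.0, -0.006, 0.002]]
wrist_force: [10.7, -3.4, 2.5]
gripper_width: 0.007
```

play_rows:
  commands:
    - {"fingers": 1,"tx": 0,"ty": 0.002,"tz": 0,"ax": 0,"ay": 0,"az": 0}
    - {"fingers": 1,"tx": 0,"ty": 0.002,"tz": 0,"ax": 0,"ay": 0,"az": 0}

```text
time_s: 38.32
tcp_pos: [0.6056, 0.3343, 0.1136]
ee_rot: [[0.009, -0.99, 0.137], [0.002, 0.137, 0.991], [-1.0, -0.008, 0.003]]
wrist_force: [13.5, -4.2, 0.9]
gripper_width: 0.004
```

play_rows:
  commands:
    - {"fingers": 1,"tx": 0,"ty": -0.01,"tz": 0,"ax": 0,"ay": 0,"az": 0}
    - {"fingers": 1,"tx": 0,"ty": -0.025,"tz": 0,"ax": 0,"ay": 0,"az": 0}
    - {"fingers": 1,"tx": -0.05,"ty": -0.025,"tz": 0,"ax": 0,"ay": 0,"az": 0}
    - {"fingers": 1,"tx": -0.1,"ty": -0.025,"tz": 0,"ax": 0,"ay": 0,"az": 0}
    - {"fingers": 1,"tx": -0.11,"ty": -0.025,"tz": 0,"ax": 0,"ay": 0,"az": 0}

```text
time_s: 38.73
tcp_pos: [0.621, 0.3333, 0.2001]
ee_rot: [[0.005, -0.991, 0.137], [0.004, 0.137, 0.991], [-1.0, -0.004, 0.004]]
wrist_force: [0.9, 0.9, 2.1]
gripper_width: 0.006
```

play_rows:
  commands:
    - {"fingers": 1,"tx": 0,"ty": 0.03,"tz": 0,"ax": 0,"ay": 0,"az": 0}
    - {"fingers": 1,"tx": 0,"ty": 0.07,"tz": 0,"ax": 0,"ay": 0,"az": 0}
    - {"fingers": 1,"tx": 0,"ty": 0.1,"tz": 0,"ax": 0,"ay": 0,"az": 0}
    - {"fingers": 1,"tx": 0,"ty": 0.1,"tz": 0,"ax": 0,"ay": 0,"az": 0}
    - {"fingers": 1,"tx": 0,"ty": 0.1,"tz": 0,"ax": 0,"ay": 0,"az": 0}

```text
time_s: 39.15
tcp_pos: [0.5434, 0.3426, 0.1941]
ee_rot: [[-0.003, -0.991, 0.136], [-0.001, 0.136, 0.991], [-1.0, 0.003, -0.001]]
wrist_force: [0.5, 0.1, 0.4]
gripper_width: 0.008
```

```bash
python3 pb.py pb2; python3 - <<'E'
from h import *
c=cam("side");save(c,"pb2s",(220,100,310,170),6)
E
```

```text
39.15 [0.5434 0.3426 0.1941] yaw 172.1773235437959 0.007743979336441968
w 0.82 ([0.6003, 0.3328, -7.9131], np.float64(0.047))
tip [([229.0, 217.0], 0.73, [0.5874, 0.3297, 0.11])]
t 0.95 ([0.5973, 0.3117, -15.0512], np.float64(0.423))
tip []
TCP in box -0.05902130005604007 0.0023800513295287773
```

View pics/pb2.png

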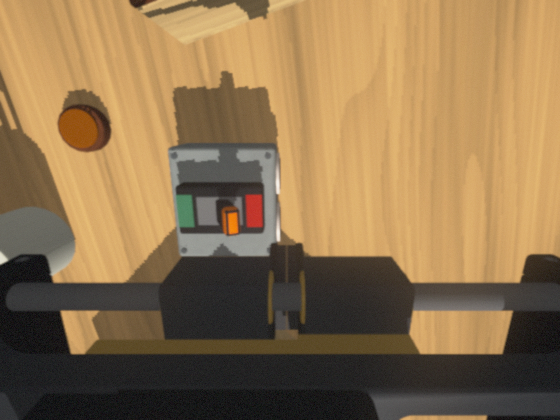

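```bash
python3 - <<'E'
from h import *
p=cam("wrist");im=p["image"].astype(int)
m=(im[...,0]>225)&(im[...,1]>80)&(im[...,1]<150)&(im[...,2]<60);m[:190]=0;m[250:]=0;m[:,:210]=0;m[:,260:]=0
v,u=np.nonzero(m);print(len(u),u.mean(),v.mean(),u.min(),u.max(),v.min(),v.max())
a=np.radians(-8);B=np.array([[np.cos(a),np.sin(a)],[-np.sin(a),np.cos(a)]])
for C in([.6015,.333],[.6003,.3328]):
  print(B@(at(p,(u.mean(),v.mean()),.1094)[:2]-C))
  for th in(-.4,-.3,-.2):
    X=np.array([45e-3*np.sin(th),0]);w=np.array(C)+B.T@X;print(th,proj(p,[*w,.068+.045*np.cos(th)]))
E
```

```text
131 236.4885496183206 222.86259541984734 233 240 214 232
[-1.61533670e-02 -4.33338453e-05]
-0.4 [[238.21022612 222.9323821 ]]
-0.3 [[232.55279732 223.57567971]]
-0.2 [[226.75804934 224.04627958]]
[-0.01499288  0.00032173]
-0.4 [[239.65329085 222.49521118]]
-0.3 [[234.00229203 223.13609346]]
-0.2 [[228.21148193 223.60493482]]
```

Orange tip sits at box x ≈ −16 mm (−17.5 mm would be fully off), and the push ended on a hard stop (13 N, no travel). Now throw it to green.

play_rows:
  commands:
    - {"fingers": 1,"tx": 0.04,"ty": 0,"tz": 0,"ax": 0,"ay": 0,"az": 0}
    - {"fingers": 1,"tx": 0.08,"ty": 0,"tz": 0,"ax": 0,"ay": 0,"az": 0}
    - {"fingers": 1,"tx": 0.11,"ty": 0,"tz": 0,"ax": 0,"ay": 0,"az": 0}
    - {"fingers": 1,"tx": 0.11,"ty": 0,"tz": 0,"ax": 0,"ay": 0,"az": 0}
    - {"fingers": 1,"tx": 0.11,"ty": 0,"tz": 0,"ax": 0,"ay": 0,"az": 0}

```text
time_s: 39.97
tcp_pos: [0.5457, 0.3417, 0.1116]
ee_rot: [[-0.002, -0.99, 0.138], [-0.002, 0.138, 0.99], [-1.0, 0.001, -0.003]]
wrist_force: [0.2, 0.3, 0.0]
gripper_width: 0.002
```

play_rows:
  commands:
    - {"fingers": 1,"tx": 0,"ty": -0.01,"tz": 0,"ax": 0,"ay": 0,"az": 0}
    - {"fingers": 1,"tx": 0,"ty": -0.02,"tz": 0,"ax": 0,"ay": 0,"az": 0}
    - {"fingers": 1,"tx": 0,"ty": -0.03,"tz": 0,"ax": 0,"ay": 0,"az": 0}
    - {"fingers": 1,"tx": 0,"ty": -0.036,"tz": 0,"ax": 0,"ay": 0,"az": 0}
    - {"fingers": 1,"tx": 0,"ty": -0.042,"tz": 0,"ax": 0,"ay": 0,"az": 0}

```text
time_s: 40.38
tcp_pos: [0.5769, 0.338, 0.1138]
ee_rot: [[-0.001, -0.99, 0.138], [0.001, 0.138, 0.99], [-1.0, 0.001, 0.001]]
wrist_force: [-5.8, 0.5, 3.6]
gripper_width: 0.004
```

play_rows:
  commands:
    - {"fingers": 1,"tx": 0,"ty": -0.005,"tz": 0,"ax": 0,"ay": 0,"az": 0}
    - {"fingers": 1,"tx": 0,"ty": -0.01,"tz": 0,"ax": 0,"ay": 0,"az": 0}
    - {"fingers": 1,"tx": 0,"ty": -0.015,"tz": 0,"ax": 0,"ay": 0,"az": 0}

```text
time_s: 40.63
tcp_pos: [0.5882, 0.3364, 0.113]
ee_rot: [[-0.0, -0.99, 0.138], [0.0, 0.138, 0.99], [-1.0, 0.0, 0.0]]
wrist_force: [-5.1, 0.9, 4.0]
gripper_width: 0.004
```

play_rows:
  commands:
    - {"fingers": 1,"tx": 0,"ty": -0.004,"tz": 0,"ax": 0,"ay": 0,"az": 0}
    - {"fingers": 1,"tx": 0,"ty": -0.008,"tz": 0,"ax": 0,"ay": 0,"az": 0}
    - {"fingers": 1,"tx": 0,"ty": -0.01,"tz": 0,"ax": 0,"ay": 0,"az": 0}

```text
time_s: 40.88
tcp_pos: [0.5957, 0.3353, 0.1131]
ee_rot: [[0.0, -0.99, 0.138], [0.0, 0.138, 0.99], [-1.0, -0.0, 0.0]]
wrist_force: [-4.9, 0.7, 3.6]
gripper_width: 0.005
```

play_rows:
  commands:
    - {"fingers": 1,"tx": 0,"ty": -0.002,"tz": 0,"ax": 0,"ay": 0,"az": 0}
    - {"fingers": 1,"tx": 0,"ty": -0.004,"tz": 0,"ax": 0,"ay": 0,"az": 0}
    - {"fingers": 1,"tx": 0,"ty": -0.004,"tz": 0,"ax": 0,"ay": 0,"az": 0}

```text
time_s: 41.13
tcp_pos: [0.5985, 0.3349, 0.1127]
ee_rot: [[-0.0, -0.99, 0.138], [0.0, 0.138, 0.99], [-1.0, 0.0, 0.0]]
wrist_force: [-4.8, 1.7, 4.1]
gripper_width: 0.004
```

play_rows:
  commands:
    - {"fingers": 1,"tx": 0,"ty": -0.002,"tz": 0,"ax": 0,"ay": 0,"az": 0}
    - {"fingers": 1,"tx": 0,"ty": -0.004,"tz": 0,"ax": 0,"ay": 0,"az": 0}
    - {"fingers": 1,"tx": 0,"ty": -0.004,"tz": 0,"ax": 0,"ay": 0,"az": 0}

```text
time_s: 41.38
tcp_pos: [0.5988, 0.3348, 0.1126]
ee_rot: [[-0.005, -0.99, 0.138], [-0.001, 0.138, 0.99], [-1.0, 0.005, -0.001]]
wrist_force: [-12.2, 2.5, 8.5]
gripper_width: 0.005
```

play_rows:
  commands:
    - {"fingers": 1,"tx": 0,"ty": -0.002,"tz": 0,"ax": 0,"ay": 0,"az": 0}
    - {"fingers": 1,"tx": 0,"ty": -0.002,"tz": 0,"ax": 0,"ay": 0,"az": 0}

```text
time_s: 41.55
tcp_pos: [0.599, 0.3348, 0.1126]
ee_rot: [[-0.007, -0.99, 0.137], [-0.001, 0.137, 0.991], [-1.0, 0.007, -0.002]]
wrist_force: [-15.5, 4.0, 10.0]
gripper_width: 0.008
```

play_rows:
  commands:
    - {"fingers": 1,"tx": 0,"ty": 0.015,"tz": 0,"ax": 0,"ay": 0,"az": 0}
    - {"fingers": 1,"tx": 0,"ty": 0.03,"tz": 0,"ax": 0,"ay": 0,"az": 0}
    - {"fingers": 1,"tx": -0.04,"ty": 0.06,"tz": 0,"ax": 0,"ay": 0,"az": 0}
    - {"fingers": 1,"tx": -0.09,"ty": 0.07,"tz": 0,"ax": 0,"ay": 0,"az": 0}
    - {"fingers": 1,"tx": -0.14,"ty": 0.07,"tz": 0,"ax": 0,"ay": 0,"az": 0}

```text
time_s: 41.97
tcp_pos: [0.5498, 0.3412, 0.2174]
ee_rot: [[-0.001, -0.991, 0.136], [-0.002, 0.136, 0.991], [-1.0, 0.001, -0.002]]
wrist_force: [-0.1, 0.7, 0.0]
gripper_width: 0.007
```

play_rows:
  commands:
    - {"fingers": 1,"tx": -0.04,"ty": 0.04,"tz": 0,"ax": 0,"ay": 0,"az": 0}
    - {"fingers": 1,"tx": -0.08,"ty": 0.08,"tz": 0,"ax": 0,"ay": 0,"az": 0}
    - {"fingers": 1,"tx": -0.1,"ty": 0.1,"tz": 0,"ax": 0,"ay": 0,"az": 0}
    - {"fingers": 1,"tx": -0.1,"ty": 0.1,"tz": 0,"ax": 0,"ay": 0,"az": 0}
    - {"fingers": 1,"tx": -0.1,"ty": 0.1,"tz": 0,"ax": 0,"ay": 0,"az": 0}

```text
time_s: 42.38
tcp_pos: [0.477, 0.3523, 0.2937]
ee_rot: [[0.003, -0.991, 0.137], [0.003, 0.137, 0.991], [-1.0, -0.003, 0.003]]
wrist_force: [-0.2, 0.4, -1.1]
gripper_width: 0.005
```

```bash
python3 pb.py pb3; python3 - <<'E'
from h import *
p=cam("wrist");T=cam("top");save(T,"t_end");c=cam("side");save(c,"s_end");save(p,"pbe")
for q,k in((p,"w"),(c,"s")):
  for th in(.4,.3,.2):
    a=np.radians(-8);x=.045*np.sin(th);print(k,th,np.round(proj(q,[.602+x*np.cos(a),.333+x*np.sin(a),.068+.045*np.cos(th)]),1))
for d in spotter.silhouettes("uv_lid",T)[:1]:print("lid",d["score"],fit([(T,d["region"])],"uv_lid",(.5577,.0485,.17),.088))
E
```

```text
42.3833 [0.477  0.3523 0.2937] yaw 172.13382043607086 0.004521353836984137
w 0.95 ([0.601, 0.3332, -7.6404], np.float64(0.039))
tip [([169.0, 189.0], 0.84, [0.6047, 0.3286, 0.11])]
t 0.98 ([0.602, 0.3353, -9.4917], np.float64(0.06))
tip [([153.0, 191.0], 0.43, [0.6175, 0.3208, 0.11])]
TCP in box -0.126137381708225 0.002821217523125534
w 0.4 [[155.5 195.1]]
w 0.3 [[158.7 195.4]]
w 0.2 [[162.3 195.6]]
s 0.4 [[272.9 121.1]]
s 0.3 [[271.5 120.6]]
s 0.2 [[270.  120.4]]
lid 0.58 ([0.5588, 0.0484, 9.5246], np.float64(0.014))
```

View pics/s_end.png

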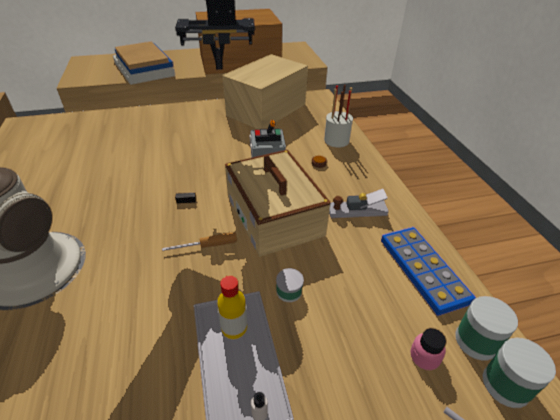

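View pics/pbe.png

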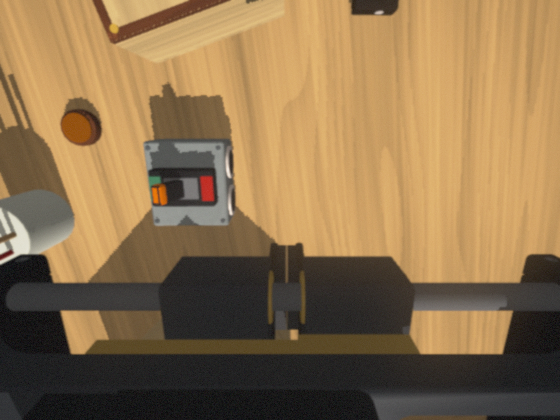

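The lever's orange tip (157,195) covers the green patch, next to the fully-on prediction of (155.5,195). The lid is flush, and the bottle stands in the tray beside the dropper. Handing in.

```bash
python3 -c "
from station import job;print(job.finish_job())"
```

```text
the job is handed in; nothing more can be done
None
```

The UV box is loaded and closed, the breaker has been reset to on, and the job was handed in at about 42 s; `finish_job()` gives no verdict.

- **Bottle:** only one yellow bottle was in the box. It now stands upright in the tray, clear of the dropper.
- **Jars:** all three amber jars present were stood on the box floor, and I left the pink look-alike alone. A top view before closing fitted them upright within about 2 mm of where I released them.
- **Lid:** contact came at the height expected for a fully seated lid. The side view showed it flush all round, and the final top fit put it about 1 mm and 0.4° from the box axis.
- **Breaker:** I only touched it once the box was closed, and pushed the lever to a hard stop both ways (about 14 N at off, 16 N at on). The two stops were symmetric about the power box centre. The last wrist picture shows it leaning over the green end, within about 2 pixels of the fully-on position.

**Checks that disagreed:**
- **Off position:** the picture put the tip about 1.5 mm short of the nominal fully-off position. That is within calibration error, and the hard stop was clear.
- **Network readings:** the toggle-tip network's last two readings were a few millimetres to a centimetre off. I relied on the orange tip in the picture instead.

Nothing was tipped over, and the other bench items look undisturbed in the last side view.

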